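# Stand the folding signal mast up and pin it

### The job

Get the folding signal mast ready for running: pull its orange-handled lock pin up out of the folded mast, past the spring catch, and lay the pin down flat on the worktop. Swing the mast fully upright against its bracket, then take the pin again across its handle and push it level through the mast and the bracket, from the side away from the bracket, carrying the mast sideways with it until the two holes line up, until it clicks past the catch and the handle is flush against the mast. Leave the two bottles and the brown cleaning block beside it where they are.

Things in the scene. Friction and masses are not known exactly. Their poses are not given: they have to be found in the camera images.
- pin: Lock pin, 80 g. Origin: centre of the shoulder where handle and shaft meet. Own +z along the orange square handle (22 x 22 mm, 50 mm long), own -z along the steel shaft (10 mm across, 37 mm long). Starts upright, shaft down, through the folded mast into the block below, shoulder 47 mm above the worktop; pulling it free takes about 4 to 10 N. Lying, its axis is 11 mm above the worktop.
- stand: Fixed grey foot, base plate 62 x 172 x 8 mm. Origin on the worktop under the hinge line; own x along the hinge, z up, +y the way the mast is folded; plate y -70 to 102 mm. Hinge line at z = 40 between cheeks (x +-23, y +-11, to z 54). Block under the folded mast: x +-11, y 38 to 72, z 8 to 32. Bracket: x +-11, y -34 to -8, to z 106. Brass ball housings stick out to x = 21 on both.
- mast (a joint): Hinge of the white mast: 0 folded (along the stand's +y), 1.571 upright against its stop at the bracket. It stays at any angle and takes about 2 to 3 N at the tip. A bar 24 mm wide (along the stand's x), 14 mm thick, reaching 96 mm from the hinge line. A spring washer pushes the unpinned mast up to 4 mm along the hinge bolt to the stand's +x; about 2 N brings it back.
- mast_tip (a point): Point on the mast's centre line, 85 mm from the hinge line, at the red lens; a place to pinch it across its 24 mm width. Free room beside and under it when folded (underside 33 mm above the worktop, 25 mm above the base plate).
- mast_hole (a point): Middle of the 12 mm hole through the mast's 14 mm thickness, 55 mm from the hinge line. With the mast upright the hole runs along the stand's y at z = 95 mm, its outer mouth at the stand's y = +7 mm, and it stands about 4 mm to the +x side of the bracket's hole; the pin's nose, entered in the mast's hole, can carry the mast sideways until both are in line.
- bracket_hole (a point): Mouth of the bracket's 12 mm hole (26 mm long, open at both ends), at the stand's x = 0, y = -8, z = 95 mm; the hole runs along the stand's y. The pin goes in towards the stand's -y.
- oil_bottle: Dropper bottle with red tip, 25 mm across, 85 mm tall, stands near the bracket; bystander. Origin under its centre.
- glue_bottle: White bottle with blue cap, 32 mm across, 83 mm tall, stands near the bracket; bystander. Origin under its centre.
- track_rubber: Brown track cleaning block, 23 x 52 x 13 mm; bystander. Origin under its centre.
- pin_tip (a point): Tip of the pin's shaft, 37 mm from the shoulder; its end is a 5 mm radius round nose. A ring groove in the shaft, 27 mm from the shoulder, catches a spring ball in the block or the bracket. When pushed home the ball is met at about 22 mm of depth and takes about 4 to 10 N; at 37 mm it drops into the groove and the handle meets the mast.
There are look-alikes about, which are no part of the job. Of the things that look like the pin, the smaller one is meant.

How it is judged:
By the outcome, as a careful person would: the job done as asked, in the order asked, and still so for the second after the job is handed in, with the robot touching nothing.
It also fails if it takes over 72 s, if anything falls off the work surface, if the arm or the gripper's body presses on something with over 40 N, if the wrist force passes 120 N, or if a joint passes its speed limit or range.

### The arm

A 6-joint arm with a two-finger parallel gripper is mounted at the origin on a cart in front of the work surface, level with it; the furniture and walls round the work are solid. World frame = base frame: x ahead of the robot, y to its left, z up, the work surface at z = 0. Lengths are in m, angles in rad, forces in N, time in s.
With the tool pointing down it reaches from about 0.3 to 0.775 m from the base axis. Payload 14.6 kg.
Tool frame: the origin (TCP) lies where the fingers leave the gripper's body, on its centre line; the fingertips stand 97 mm ahead of it and the grasp point (between the pads) lies 78 mm ahead of it (ctrl.finger_overhang is the distance from the TCP to the fingertips, in m); z points along the fingers, y is the direction in which the jaws open and shut (so a half turn about z gives the same grasp; the last joint's range is limited). The gripper opens to 94 mm and grips with 3 to 60 N. Pads are 16 mm wide; open, the fingers measure 119 mm over their backs; the gripper's body (75 mm by 177 mm) begins 78 mm behind the grasp point.
Start: joints at [-1.416, 0.3, 1.521, -0, 1.321, -0.067], TCP at [0.121, -0.537, 0.303] pointing down, gripper open.
Joint ranges: [-3.03, 3.03], [-0.79, 2.21], [0.23, 2.52], [-1.04, 4.18], [0, 3.07], [-2.55, 2.55]. Speed limits (rad/s): [2.22, 2.22, 2.57, 3.14, 3.14, 3.14].

### API

Orientations are given as [roll, pitch, yaw] about the fixed x, y, z axes, in that order (R = Rz(yaw) Ry(pitch) Rx(roll)).
In Python, from station import ctrl, imaging, hand_in gives the robot as it stands.
- The arm moves only by the shell command python3 -m pendant 'ROWS' [FORCE]. ROWS is JSON, a list of rows, each a list of 7 numbers: the shift along the tool's x, y, z normalised to -1 to 1, where 1 is 120 mm, then the turn, a rotation vector about the tool's x, y, z normalised to -1 to 1, where 1 is 30 degrees, then the closure, from -1 (fully open) to 1 (shut). A call has 1 to 10 rows; each row shifts and turns the commanded pose from where the row before left it, along the tool's axes as they then stand; what a row does not reach is not made up. A row lasts 1/12 s, in which the tool goes at most 41.7 mm and 7.16 degrees, less where a joint would pass 70% of its speed; a pose out of reach is approached as far as the arm can. A call with a number of a shift or a turn outside -1 to 1 is refused whole. A call with a gripper value outside its range is refused whole. The fingers move at their own pace and stop on an object; FORCE is the grip in N (left out, the last holds). Time passes only in rows, so rows that do not move let the fingers close. It gives the time, the measured TCP pose, the force and the opening at its end, in the units of the state.
- ctrl.get_obs(): the state, without advancing time (a new reading comes with each control period).
- imaging.camera(name): name is "side" or "top"; returns a dict with "image" (420x560x3 uint8, red, green, blue), "mtx" (3x3 intrinsics, pixels), "rvec" (rotation vector, rad) and "tvec" (3), from world to camera coordinates, as OpenCV has them. Camera axes: x right, y down, z forward; pixel columns grow to the right and rows downward; lengths in m; the calibration is good to about 2 mm. A picture is of the moment at which its call begins. There is no depth.
- hand_in(): hands the job in, once; it reports no verdict.
The state is a dict: "time_s": time; "qpos": joint angles; "joint_vel": joint speeds; "tau": joint torques, N m; "ee_pos": TCP position; "eef_rot": TCP orientation; "force": force on the tool from outside, world axes, zero at the start; "moment": the same for the moment, N m; "grip_width": finger opening in m.
Only numpy, scipy, OpenCV 4.12 (cv2) and the standard library are available. Lean on these libraries where they do the work, as an engineer would, in place of code of your own. Each camera call takes 0.05 s, during which the arm holds its last target.

## Working session

There is one attempt and no reset: what is moved stays moved. The work goes in short steps, Python scripts to look and compute and a shell command to move; the robot and the scene stay as the last step left them, time stands still between calls to the robot, and variables do not carry over. Pictures are saved under pics/ and viewed, and the job is handed in when it is done.

```bash
ls; mkdir -p pics; python3 - <<'E'
from station import ctrl, imaging
import cv2
print(ctrl.get_obs(), ctrl.finger_overhang)
for n in("side","top"):
    c=imaging.camera(n); cv2.imwrite(f"pics/{n}0.png",c["image"][:,:,::-1]); print(n,c["mtx"],c["rvec"],c["tvec"])
E
```

```text
pics
{'time_s': 0.0, 'qpos': array([-1.41557501e+00,  3.00448072e-01,  1.52163579e+00,  2.61535979e-06,
        1.32068663e+00, -6.66038974e-02]), 'joint_vel': array([ 0.00079083, -0.00024187,  0.00107526,  0.00051364,  0.00139077,
       -0.00012906]), 'tau': array([ 3.97178010e-03, -5.31796753e+01, -3.52732015e+01,  7.09800725e-02,
        2.44419841e-02, -9.05893148e-05]), 'ee_pos': array([ 0.12097522, -0.53635837,  0.30207575]), 'eef_rot': array([-3.14041760e+00, -8.09181423e-05,  2.21824519e-01]), 'force': array([-0.16760292, -0.36295041, -0.99543971]), 'moment': array([ 0.05638674, -0.00156904,  0.00738168]), 'grip_width': 0.09429687317207268} 0.0972
side [[440.55743165   0.         275.87058172]
 [  0.         440.55743165 209.23463979]
 [  0.           0.           1.        ]] [ 2.07918137 -0.22507249  0.13234938] [-0.49532182  0.07400698  1.06630965]
top [[462.57961779   0.         286.44822891]
 [  0.         462.57961779 212.01529023]
 [  0.           0.           1.        ]] [ 2.16366966 -2.13160285  0.17432576] [-0.12281359  0.49299869  0.952206  ]
```

View pics/side0.png

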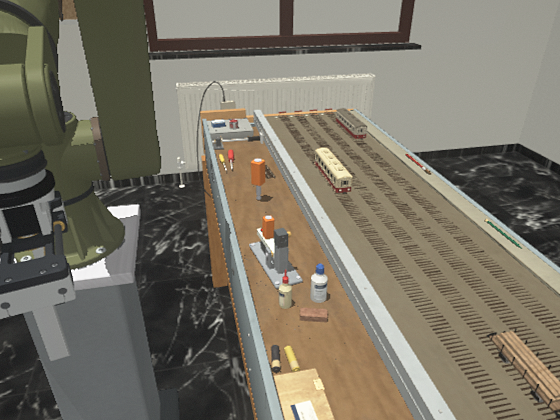

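View pics/top0.png

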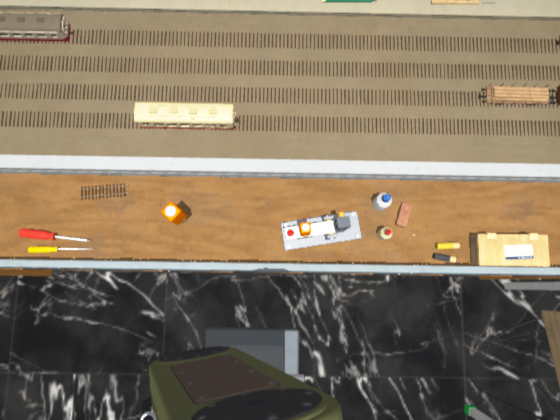

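```bash
cat > h.py <<'E'
from station import ctrl, imaging
import cv2, numpy as np
from scipy.spatial.transform import Rotation as Rn
def cam(n):
    c=imaging.camera(n); c['R']=cv2.Rodrigues(c['rvec'])[0]; return c
def proj(c,P):
    P=np.atleast_2d(np.array(P,float)); return cv2.projectPoints(P,c['rvec'],c['tvec'],c['mtx'],None)[0][:,0]
def ray(c,uv,z):
    d=c['R'].T@np.linalg.inv(c['mtx'])@np.array([uv[0],uv[1],1.]); o=-c['R'].T@c['tvec'].ravel()
    return o+d*(z-o[2])/d[2]
def crop(c,name,u0,v0,u1,v1,s):
    im=c['image'][v0:v1,u0:u1,::-1]; cv2.imwrite('pics/'+name,cv2.resize(im,None,fx=s,fy=s,interpolation=cv2.INTER_CUBIC))
E
python3 - <<'E'
from h import *
s=cam('side');t=cam('top')
crop(s,'s1.png',230,140,350,330,3); crop(t,'t1.png',270,185,430,260,5)
for n in(s,t): print(-n['R'].T@n['tvec'].ravel())
for uv in [(282,222),(354,212),(360,240),(288,250),(172,212),(0,175),(0,262),(560,180),(560,268)]: print(uv,ray(t,uv,0.008).round(4))
E
```

```text
[ 0.29215386 -0.97531849  0.59265248]
[ 0.34548443 -0.10593515  1.01697857]
(282, 222) [ 0.477  -0.1063  0.008 ]
(354, 212) [ 0.5018 -0.265   0.008 ]
(360, 240) [ 0.4399 -0.2777  0.008 ]
(288, 250) [ 0.4157 -0.1203  0.008 ]
(172, 212) [0.4954 0.136  0.008 ]
(0, 175) [0.5723 0.5205 0.008 ]
(0, 262) [0.3806 0.5    0.008 ]
(560, 180) [ 0.5818 -0.7291  0.008 ]
(560, 268) [ 0.3853 -0.7143  0.008 ]
```

View pics/s1.png

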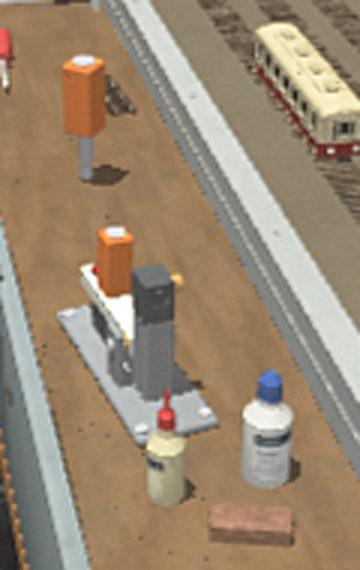

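View pics/t1.png

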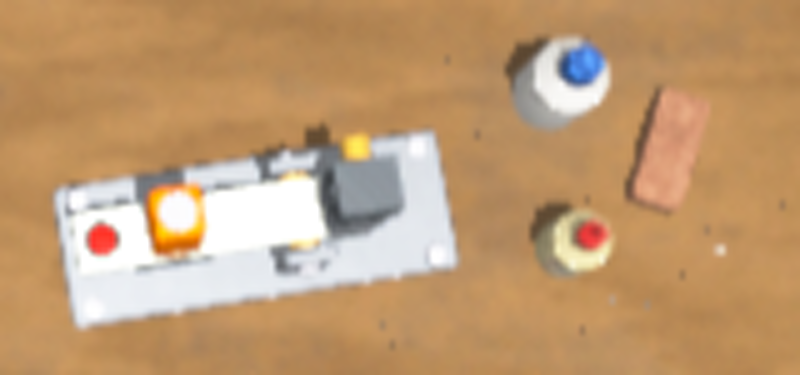

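```bash
cat >> h.py <<'E'
import json,os
def stand():
    return np.load('stand.npy')
def S2W(p,st=None):
    x,y,a=stand() if st is None else st
    p=np.atleast_2d(np.array(p,float)); c,s=np.cos(a),np.sin(a)
    return np.c_[x+c*p[:,0]-s*p[:,1], y+s*p[:,0]+c*p[:,1], p[:,2]]
E
python3 - <<'E'
from h import *
from scipy.optimize import least_squares
s=cam('side');t=cam('top')
m=1e-3
Pt=np.array([[31,102,8],[31,-70,8],[-31,-70,8],[-31,102,8]])*m
ut=np.array([[281,222.6],[357,211.4],[361.4,238],[286,250.4]])
Ps=np.array([[-31,102,8],[-31,-70,8],[31,-70,8]])*m
us=np.array([[249.3,245],[275.7,286.7],[302.7,281.7]])
f=lambda q:np.r_[(proj(t,S2W(Pt,q))-ut).ravel(),(proj(s,S2W(Ps,q))-us).ravel()]
r=least_squares(f,[.45,-.2,.1]);print(r.x,np.degrees(r.x[2]));print(r.fun.reshape(-1,2).round(1))
for nm,fn in(('t',lambda q:f(q)[:8]),('s',lambda q:f(q)[8:])):
    print(nm,least_squares(fn,r.x).x)
np.save('stand.npy',r.x)
pts=dict(bott=[0,-8,95],pinsh=[0,55,47],pintop=[0,55,97],tip=[0,85,47],brk=[11,-34,106],brk2=[-11,-34,106],brk3=[-11,-8,106],brk4=[11,-8,106])
for n,(c,b) in {'side':(s,(230,140,350,330,3)),'top':(t,(270,185,430,260,5))}.items():
    im=cv2.resize(c['image'][b[1]:b[3],b[0]:b[2],::-1],None,fx=b[4],fy=b[4],interpolation=cv2.INTER_CUBIC)
    for k,p in pts.items():
        u=(proj(c,S2W(np.array(p)*m))[0]-b[:2]+.5)*b[4]; cv2.circle(im,tuple(int(v) for v in u),3,(0,255,0),1)
    cv2.imwrite(f'pics/fit_{n}.png',im)
for uv,z in[((305.5,228),.097),((172,212),.1)]:print(ray(t,uv,z))
print(S2W(np.array([list(p) for p in pts.values()])*m).round(4))
# bottles etc
for nm,uv,z in[('oil',(270+590/5,185+233/5),.085),('glue',(270+580/5,185+62/5),.083),('rub',(270+670/5,185+148/5),.013)]: print(nm,ray(t,uv,z).round(4))
E
```

```text
[ 0.46246604 -0.21070705  0.1664116 ] 9.534682452051095
[[ 0.4 -0.2]
 [ 1.3 -0.6]
 [ 1.8  0.4]
 [-0.3 -0.1]
 [-1.  -2.3]
 [-0.3 -0.4]
 [ 0.1 -2.5]]
t [ 0.46224595 -0.20891961  0.17097962]
s [ 0.4623347  -0.21639379  0.15329229]
[ 0.45402114 -0.15346743  0.097     ]
[0.48173876 0.11397912 0.1       ]
[[ 0.4638 -0.2186  0.095 ]
 [ 0.4534 -0.1565  0.047 ]
 [ 0.4534 -0.1565  0.097 ]
 [ 0.4484 -0.1269  0.047 ]
 [ 0.4789 -0.2424  0.106 ]
 [ 0.4572 -0.2461  0.106 ]
 [ 0.4529 -0.2204  0.106 ]
 [ 0.4746 -0.2168  0.106 ]]
oil [ 0.4507 -0.3217  0.085 ]
glue [ 0.5216 -0.3194  0.083 ]
rub [ 0.4969 -0.3744  0.013 ]
```

View pics/fit_side.png

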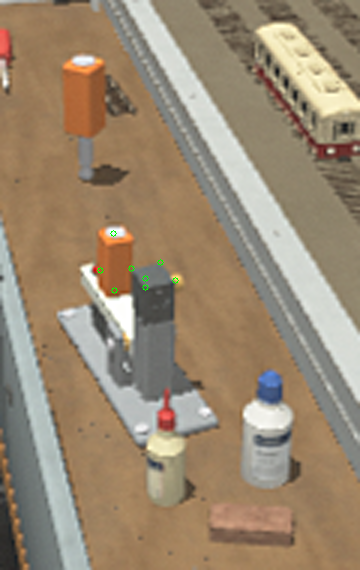

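View pics/fit_top.png

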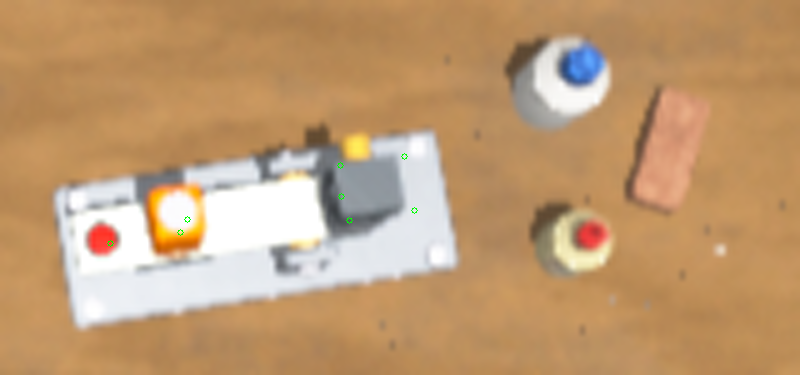

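```bash
python3 - <<'E'
from h import *
s=cam('side');t=cam('top')
crop(s,'s2.png',244,206,310,292,7); crop(t,'t2.png',278,205,368,255,8)
E
```

```text
(no output)
```

View pics/s2.png

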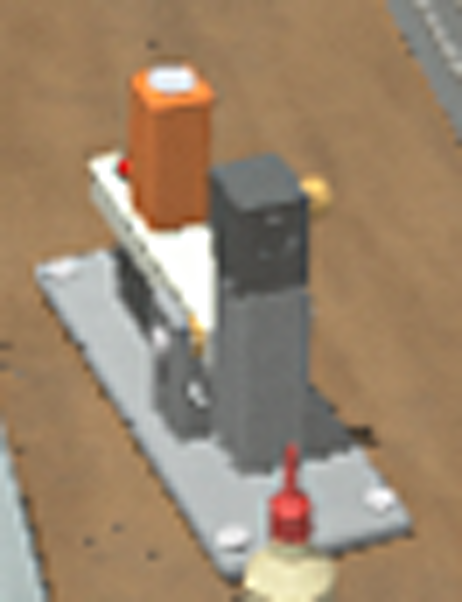

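View pics/t2.png

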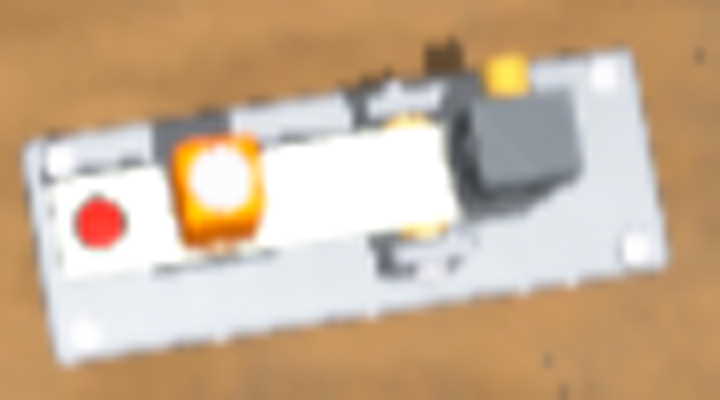

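```bash
python3 - <<'E'
from h import *
from scipy.optimize import least_squares
s=cam('side');t=cam('top');m=1e-3
T=[([31,102,8],(25,145)),([31,-70,8],(632,50)),([-31,-70,8],(667,265)),([-31,102,8],(62,365)),([11,-8,106],(470,112)),([11,-34,106],(572,92)),([-11,-34,106],(580,162)),([-11,-8,106],(482,190)),([0,55,97],(220,180)),([0,85,55],(100,222))]
S=[([-31,102,8],(37,272)),([-31,-70,8],(232,580)),([31,-70,8],(410,525)),([-11,-8,106],(212,170)),([11,-8,106],(272,155)),([11,-34,106],(308,193)),([-11,-34,106],(222,205)),([-11,-34,8],(238,468)),([11,-34,8],(308,460)),([0,55,97],(172,80))]
Pt=np.array([a for a,_ in T])*m; ut=np.array([b for _,b in T])/8.+[278,205]-.5
Ps=np.array([a for a,_ in S])*m; us=np.array([b for _,b in S])/7.+[244,206]-.5
ft=lambda q:(proj(t,S2W(Pt,q))-ut); fs=lambda q:(proj(s,S2W(Ps,q))-us)
def f(q): return np.r_[(ft(q[:3])+q[3:5]).ravel(),(fs(q[:3])+q[5:7]).ravel(),.7*q[3:7]]
r=least_squares(f,[.46,-.21,.16,0,0,0,0],loss='soft_l1');print(r.x.round(4));print(r.fun[:-4].reshape(-1,2).round(1))
print(least_squares(lambda q:ft(q).ravel(),r.x[:3]).x,least_squares(lambda q:fs(q).ravel(),r.x[:3]).x)
np.save('stand.npy',r.x[:3]);np.save('pxoff.npy',r.x[3:])
print(S2W(np.array([[0,55,97],[0,85,47],[0,7,95],[0,-8,95]])*m).round(4))
E
```

```text
[ 0.4629 -0.208   0.1651 -0.2924 -0.0853  0.0532  1.0046]
[[-0.7 -0.6]
 [ 0.3 -0.2]
 [ 0.8  0.5]
 [-1.1 -0.2]
 [-0.3 -1.1]
 [-0.2 -0.6]
 [ 0.7  1.5]
 [ 0.  -0. ]
 [ 0.3  1. ]
 [ 0.1  0.2]
 [-0.4 -1.4]
 [-1.3 -1.9]
 [ 0.6 -1.1]
 [-0.6 -0.5]
 [ 0.6 -0.5]
 [ 0.4  0.4]
 [ 2.7  0.8]
 [ 0.2  1.8]
 [-0.3  0.6]
 [-0.7  0.7]]
[ 0.46323566 -0.20737651  0.16930752] [ 0.46193704 -0.21191374  0.1591144 ]
[[ 0.4538 -0.1537  0.097 ]
 [ 0.4489 -0.1241  0.047 ]
 [ 0.4617 -0.2011  0.095 ]
 [ 0.4642 -0.2159  0.095 ]]
```

```bash
cat >> h.py <<'E'
def pose():
    o=ctrl.get_obs(); return np.array(o['ee_pos']),Rn.from_euler('xyz',o['eef_rot']),o
def togo(target_gp,rpy=None,off=.078):
    """shift/turn (normalised) to bring grasp point to target with orientation rpy (shift in current tool axes; shift first, then turn at TCP)"""
    p,R,o=pose(); Rt=R if rpy is None else Rn.from_euler('xyz',rpy)
    tcp=np.array(target_gp)-Rt.apply([0,0,off])
    d=R.inv().apply(tcp-p); rv=(R.inv()*Rt).as_rotvec()
    d2=Rt.inv().apply(tcp-p)
    print('TCP target',tcp.round(4),'shift in cur axes',(d/.12).round(3),'in target axes',(d2/.12).round(3),'turn',(rv/np.radians(30)).round(3),'rows>=',max(abs(d).max()/.0417,abs(rv).max()/np.radians(7.16)).round(1))
def st():
    p,R,o=pose();gp=p+R.apply([0,0,.078])
    print('t',round(o['time_s'],2),'gp',gp.round(4),'rpy',np.array(o['eef_rot']).round(3),'F',np.array(o['force']).round(1),'M',np.array(o['moment']).round(2),'w',round(o['grip_width'],4),'q',np.array(o['qpos']).round(2))
    x,y,a=stand();dd=gp-[x,y,0];print('stand frame gp mm',(1e3*np.array([np.cos(a)*dd[0]+np.sin(a)*dd[1],-np.sin(a)*dd[0]+np.cos(a)*dd[1],gp[2]])).round(1))
E
python3 -m pendant '[[0,0,0,0,0,-0.2235,-1],[0,0,0,0,0,-0.2235,-1],[0,0,0,0,0,-0.2235,-1],[0,0,0,0,0,-0.2235,-1],[0,0,0,0,0,-0.2235,-1],[0,0,0,0,0,-0.2235,-1],[0,0,0,0,0,-0.2235,-1],[0,0,0,0,0,-0.2235,-1],[0,0,0,0,0,-0.2235,-1],[0,0,0,0,0,-0.2235,-1]]' 40
python3 -m pendant '[[0,0,0,0,0,-0.2235,-1],[0,0,0,0,0,-0.2235,-1],[0,0,0,0,0,-0.2235,-1]]'
python3 -c "
from h import *
st();togo([.4538,-.1537,.2],[np.pi,0,np.pi/2+.165])"
```

```text
time_s: 1.33
ee_pos: [0.121, -0.5365, 0.3026]
eef_rot: [-3.142, -0.0, 1.398]
force: [0.2, 0.6, -0.1]
grip_width: 0.0943
time_s: 1.58
ee_pos: [0.121, -0.5365, 0.3026]
eef_rot: [3.142, -0.0, 1.749]
force: [-0.0, -0.7, -0.7]
grip_width: 0.0943
t 1.58 gp [ 0.121  -0.5365  0.2246] rpy [ 3.142 -0.     1.749] F [-0.  -0.7 -0.7] M [-0.04 -0.11  0.09] w 0.0943 q [-1.42  0.3   1.52  0.    1.32 -1.59]
stand frame gp mm [-391.2 -267.9  224.6]
TCP target [ 0.4538 -0.1537  0.278 ] shift in cur axes [2.648 3.295 0.205] in target axes [2.691 3.26  0.205] turn [ 0.    -0.     0.025] rows>= 9.5
```

```bash

python3 -m pendant '[[0.19,0.235,0,0,0,0,-1],[0.19,0.235,0,0,0,0,-1],[0.19,0.235,0,0,0,0,-1],[0.19,0.235,0,0,0,0,-1],[0.19,0.235,0,0,0,0,-1],[0.19,0.235,0,0,0,0,-1],[0.19,0.235,0,0,0,0,-1],[0.19,0.235,0,0,0,0,-1],[0.19,0.235,0,0,0,0,-1],[0.19,0.235,0,0,0,0,-1]]'
python3 -m pendant '[[0.19,0.235,0,0,0,0,-1],[0.19,0.235,0,0,0,0,-1],[0.19,0.235,0,0,0,0,-1],[0.18,0.235,0,0,0,0.025,-1],[0,0,0,0,0,0,-1]]'
python3 -c "
from h import *
st();togo([.4538,-.1537,.2],[np.pi,0,np.pi/2+.165])
s=cam('side');t=cam('top');crop(s,'s3.png',200,100,340,300,3);crop(t,'t3.png',200,180,400,330,4)
p,R,o=pose()
for z in(.0972,):
  for c in (s,t): print(proj(c,[p+R.apply([0,y,z]) for y in (-.047,.047)]))
"
```

```text
time_s: 2.42
ee_pos: [0.3605, -0.262, 0.3029]
eef_rot: [3.141, 0.0, 1.743]
force: [0.4, -0.8, 0.0]
grip_width: 0.0941
time_s: 2.83
ee_pos: [0.458, -0.1519, 0.3026]
eef_rot: [3.141, -0.0, 1.733]
force: [-0.2, 0.2, -0.4]
grip_width: 0.094
t 2.83 gp [ 0.458  -0.1519  0.2246] rpy [ 3.141 -0.     1.733] F [-0.2  0.2 -0.4] M [-0.07 -0.09  0.07] w 0.094 q [-0.4   0.15  1.71  0.    1.29 -0.56]
stand frame gp mm [  4.4  56.2 224.6]
TCP target [ 0.4538 -0.1537  0.278 ] shift in cur axes [-0.009 -0.037  0.205] in target axes [-0.009 -0.037  0.205] turn [ 0.001 -0.001 -0.005] rows>= 0.6
[[246.38632532 175.62327351]
 [288.56342328 168.66357852]]
[[313.60775673 246.18693366]
 [305.41218315 194.15353871]]
```

View pics/s3.png

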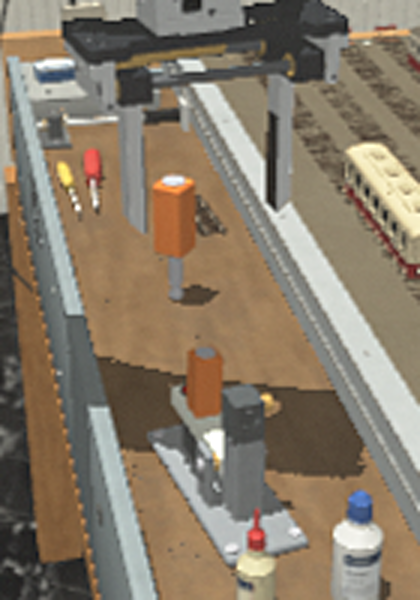

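View pics/t3.png

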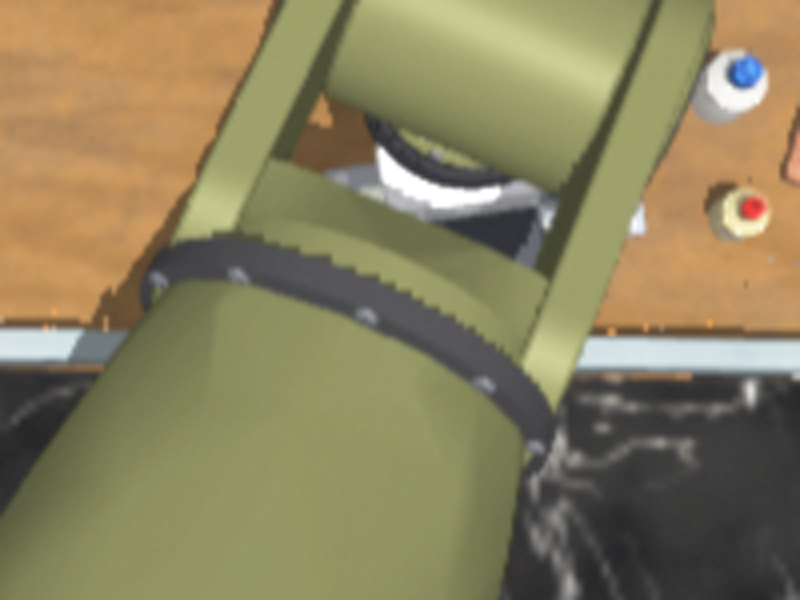

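```bash
python3 - <<'E'
from h import *
s=cam('side');t=cam('top')
crop(s,'s4.png',190,240,290,410,4)
print(t['image'][250:285,420].tolist()[::1])
for v in (258,262,265,268,272): print(v,ray(t,(420,v),0).round(3),ray(t,(420,v),.05).round(3))
for x in(.36,.37,.38,.39,.4):print(x,proj(s,[[x,-.35,z] for z in(0,.03,.06)]).round(0).tolist())
E
```

```text
[[192, 144, 89], [193, 145, 91], [196, 147, 91], [197, 148, 92], [195, 147, 90], [192, 145, 89], [191, 143, 88], [190, 142, 87], [187, 139, 86], [183, 135, 85], [181, 134, 84], [180, 134, 82], [149, 112, 69], [105, 78, 52], [105, 87, 72], [156, 161, 160], [197, 213, 217], [203, 219, 222], [203, 218, 221], [202, 219, 221], [206, 221, 223], [206, 220, 223], [174, 187, 191], [120, 128, 130], [106, 99, 92], [89, 75, 63], [62, 58, 56], [53, 51, 53], [51, 49, 50], [50, 48, 49], [50, 49, 49], [49, 49, 50], [49, 50, 50], [48, 48, 48], [49, 48, 49]]
258 [ 0.403 -0.411  0.   ] [ 0.4   -0.396  0.05 ]
262 [ 0.394 -0.411  0.   ] [ 0.392 -0.396  0.05 ]
265 [ 0.388 -0.41   0.   ] [ 0.386 -0.395  0.05 ]
268 [ 0.381 -0.41   0.   ] [ 0.379 -0.395  0.05 ]
272 [ 0.372 -0.41   0.   ] [ 0.371 -0.395  0.05 ]
0.36 [[240.0, 317.0], [239.0, 305.0], [238.0, 293.0]]
0.37 [[245.0, 317.0], [244.0, 305.0], [244.0, 292.0]]
0.38 [[250.0, 316.0], [250.0, 304.0], [249.0, 291.0]]
0.39 [[255.0, 315.0], [255.0, 303.0], [255.0, 291.0]]
0.4 [[260.0, 314.0], [260.0, 302.0], [260.0, 290.0]]
```

View pics/s4.png

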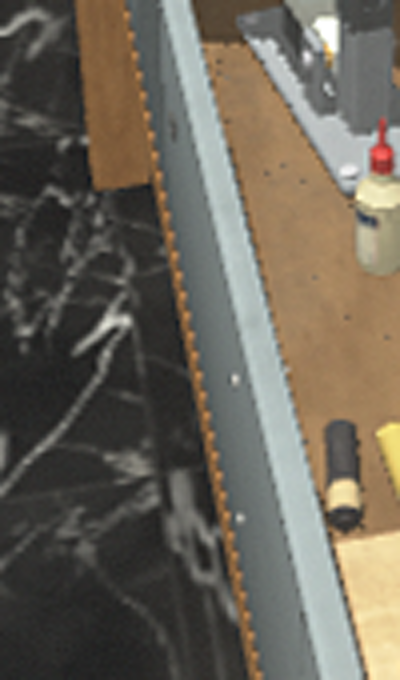

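```bash
python3 - <<'E'
from h import *
s=cam('side');t=cam('top')
for uv in [(255.5,317),(247,277),(263.5,345),(241,317)]: print(uv,[ray(s,uv,z)[0].round(4) for z in(0,.02,.04,.06)])
im=t['image'];
for u in (240,420,450):
  for v in(263,264,265,272,273): print(u,v,[ray(t,(u,v),z)[0].round(4) for z in(0,.05)])
# rear rail
for v in (154,170,176):print(v,[ray(t,(300,v),z)[0].round(4) for z in(0,.05)])
E
```

```text
(255.5, 317) [np.float64(0.3894), np.float64(0.3861), np.float64(0.3828), np.float64(0.3796)]
(247, 277) [np.float64(0.3928), np.float64(0.3894), np.float64(0.386), np.float64(0.3827)]
(263.5, 345) [np.float64(0.3909), np.float64(0.3876), np.float64(0.3843), np.float64(0.3809)]
(241, 317) [np.float64(0.3625), np.float64(0.3601), np.float64(0.3577), np.float64(0.3553)]
240 263 [np.float64(0.3863), np.float64(0.3843)]
240 264 [np.float64(0.3841), np.float64(0.3822)]
240 265 [np.float64(0.382), np.float64(0.3802)]
240 272 [np.float64(0.3668), np.float64(0.3658)]
240 273 [np.float64(0.3647), np.float64(0.3637)]
420 263 [np.float64(0.392), np.float64(0.3898)]
420 264 [np.float64(0.3899), np.float64(0.3877)]
420 265 [np.float64(0.3877), np.float64(0.3856)]
420 272 [np.float64(0.3724), np.float64(0.3711)]
420 273 [np.float64(0.3703), np.float64(0.3691)]
450 263 [np.float64(0.393), np.float64(0.3907)]
450 264 [np.float64(0.3908), np.float64(0.3886)]
450 265 [np.float64(0.3886), np.float64(0.3865)]
450 272 [np.float64(0.3734), np.float64(0.372)]
450 273 [np.float64(0.3712), np.float64(0.3699)]
154 [np.float64(0.6342), np.float64(0.62)]
170 [np.float64(0.5969), np.float64(0.5846)]
176 [np.float64(0.5831), np.float64(0.5714)]
```

```bash

python3 -m pendant '[[-0.009,-0.037,0,0,0,0,-1],[0,0,0.2,0,0,0,-1],[0,0,0.2,0,0,0,-1],[0,0,0.2,0,0,0,-1],[0,0,0.2,0,0,0,-1],[0,0,0.2,0,0,0,-1],[0,0,0.18,0,0,0,-1],[0,0,0,0,0,0,-1]]'
python3 -c "
from h import *
st()
s=cam('side');crop(s,'s5.png',210,150,340,290,4)
"
```

```text
time_s: 3.8
ee_pos: [0.4493, -0.1574, 0.1578]
eef_rot: [-3.137, -0.003, 1.729]
force: [0.3, 0.0, -1.1]
grip_width: 0.0937
t 3.8 gp [ 0.4489 -0.1572  0.0798] rpy [-3.137e+00 -3.000e-03  1.729e+00] F [ 0.3  0.  -1.1] M [-0.   -0.05  0.02] w 0.0937 q [-0.41  0.32  1.87 -0.    0.96 -0.57]
stand frame gp mm [-5.4 52.3 79.8]
```

View pics/s5.png

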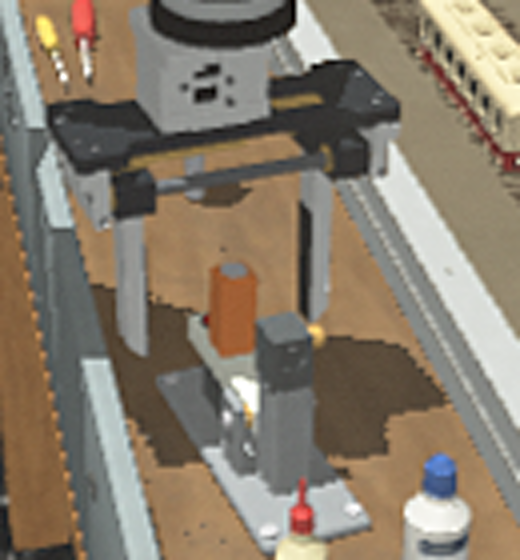

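```bash

python3 -m pendant '[[0,0,0,0,0,0,-1],[0,0,0,0,0,0,-1]]'
python3 -c "
from h import *
st()
togo([.4538,-.1537,.082],[np.pi,0,np.pi/2+.165])"
```

```text
time_s: 4.02
ee_pos: [0.4516, -0.1578, 0.1626]
eef_rot: [3.14, 0.001, 1.73]
force: [0.1, 0.4, -0.8]
grip_width: 0.0938
t 4.02 gp [ 0.4517 -0.1579  0.0846] rpy [3.14e+00 1.00e-03 1.73e+00] F [ 0.1  0.4 -0.8] M [ 0.   -0.1   0.04] w 0.0938 q [-0.41  0.32  1.86 -0.    0.96 -0.57]
stand frame gp mm [-2.8 51.3 84.6]
TCP target [ 0.4538 -0.1537  0.16  ] shift in cur axes [0.031 0.024 0.022] in target axes [0.031 0.024 0.022] turn [ 0.004  0.002 -0.012] rows>= 0.1
```

```bash

python3 -m pendant '[[0.031,0.024,0.01,0,0,-0.012,-1],[0,0,0,0,0,0,-1],[0,0,0,0,0,0,-0.3],[0,0,0,0,0,0,0],[0,0,0,0,0,0,0.2],[0,0,0,0,0,0,0.4],[0,0,0,0,0,0,1],[0,0,0,0,0,0,1],[0,0,0,0,0,0,1],[0,0,0,0,0,0,1]]' 40
python3 -c "
from h import *
st()"
python3 -m pendant '[[0,0,0,0,0,0,1],[0,0,0,0,0,0,1],[0,0,0,0,0,0,1],[0,0,0,0,0,0,1]]' 40
python3 -c "
from h import *
st()
s=cam('side');crop(s,'s6.png',210,150,340,290,4)
"
```

```text
time_s: 4.85
ee_pos: [0.4535, -0.1532, 0.1598]
eef_rot: [-3.142, -0.0, 1.736]
force: [0.1, -0.4, 0.2]
grip_width: 0.0439
t 4.85 gp [ 0.4535 -0.1532  0.0818] rpy [-3.142 -0.     1.736] F [ 0.1 -0.4  0.2] M [-0.06 -0.13  0.01] w 0.0439 q [-0.4   0.32  1.86  0.    0.96 -0.57]
stand frame gp mm [-0.3 55.6 81.8]
time_s: 5.18
ee_pos: [0.4531, -0.1532, 0.1596]
eef_rot: [-3.14, -0.0, 1.737]
force: [-4.8, -1.4, 0.1]
grip_width: 0.0221
t 5.18 gp [ 0.4529 -0.1531  0.0816] rpy [-3.14  -0.     1.737] F [-4.8 -1.4  0.1] M [-0.43  0.9  -0.02] w 0.0221 q [-0.4   0.32  1.86 -0.    0.96 -0.57]
stand frame gp mm [-0.8 55.7 81.6]
```

View pics/s6.png

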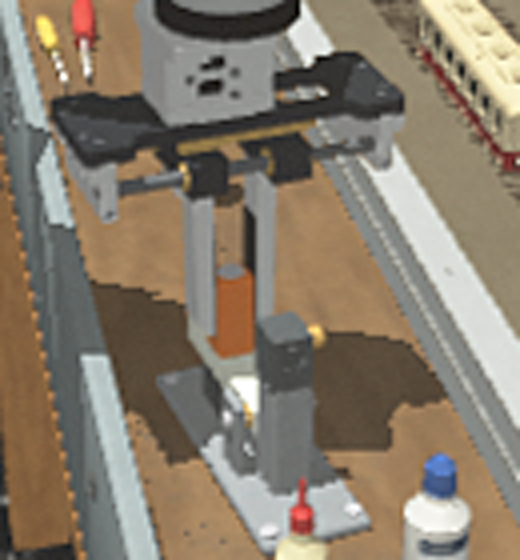

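```bash

python3 -m pendant '[[0,-0.008,0,0,0,0,1],[0,0,0,0,0,0,1],[0,0,0,0,0,0,1]]' 40
python3 -c "
from h import *
st()"
```

```text
time_s: 5.48
ee_pos: [0.4523, -0.1533, 0.1597]
eef_rot: [-3.141, -0.0, 1.736]
force: [-2.5, 0.1, -2.3]
grip_width: 0.022
t 5.48 gp [ 0.4522 -0.1533  0.0817] rpy [-3.141 -0.     1.736] F [-2.5  0.1 -2.3] M [-0.23  0.69 -0.  ] w 0.022 q [-0.4   0.32  1.86 -0.    0.96 -0.57]
stand frame gp mm [-1.5 55.7 81.7]
```

```bash

python3 -m pendant '[[0,-0.006,0,0,0,0,1],[0,0,-0.04,0,0,0,1],[0,0,-0.04,0,0,0,1],[0,0,-0.04,0,0,0,1],[0,0,-0.04,0,0,0,1]]' 40
python3 -c "
from h import *
st()"
python3 -m pendant '[[0,0,-0.06,0,0,0,1],[0,0,-0.08,0,0,0,1],[0,0,-0.12,0,0,0,1],[0,0,-0.12,0,0,0,1],[0,0,-0.12,0,0,0,1],[0,0,-0.12,0,0,0,1],[0,0,0,0,0,0,1]]' 40
python3 -c "
from h import *
st()
s=cam('side');crop(s,'s7.png',210,150,340,290,4)
"
```

```text
time_s: 5.9
ee_pos: [0.4522, -0.1535, 0.1801]
eef_rot: [3.14, 0.001, 1.736]
force: [1.6, 0.3, -1.5]
grip_width: 0.0217
t 5.9 gp [ 0.4523 -0.1536  0.1021] rpy [3.140e+00 1.000e-03 1.736e+00] F [ 1.6  0.3 -1.5] M [ 0.09 -0.43 -0.04] w 0.0217 q [-0.4   0.29  1.85  0.    1.   -0.57]
stand frame gp mm [ -1.5  55.4 102.1]
time_s: 6.48
ee_pos: [0.4523, -0.1537, 0.2566]
eef_rot: [3.138, 0.002, 1.736]
force: [0.8, -0.0, -1.1]
grip_width: 0.022
t 6.48 gp [ 0.4527 -0.1539  0.1786] rpy [3.138e+00 2.000e-03 1.736e+00] F [ 0.8 -0.  -1.1] M [-0.05 -0.15  0.01] w 0.022 q [-0.4   0.18  1.78 -0.    1.18 -0.57]
stand frame gp mm [ -1.2  55.1 178.6]
```

View pics/s7.png

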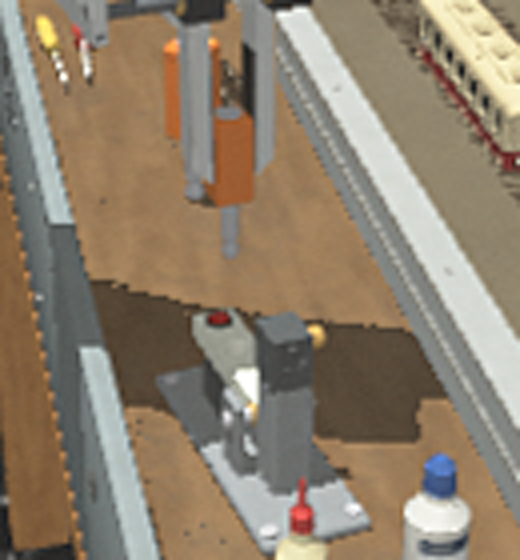

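```bash

python3 -m pendant '[[0.27,0.06,0,0,0,0,1],[0.27,0.06,0,0,0,0,1],[0.27,0.06,0,0,0,0,1],[0.27,0.06,0,0,0,0,1],[0,0,0,0,0,-0.2236,1],[0,0,0,0,0,-0.2236,1],[0,0,0,0,0,-0.2236,1],[0,0,0,0,0,-0.2236,1],[0,0,0,0,0,-0.2236,1],[0,0,0,0,0,-0.2236,1]]' 40
python3 -m pendant '[[0,0,0,0,0,-0.2236,1],[0,0,0,0,0,-0.2236,1],[0,0,0,0,0,-0.2236,1],[0,0,0,0,0,-0.2236,1],[0,0,0,0,0,-0.2236,1],[0,0,0,0,0,-0.2236,1],[0,0,0,0,0,0,1]]' 40
python3 -c "
from h import *
st()
togo([.46,-.02,.12],(Rn.from_euler('y',-60,degrees=True)*Rn.from_euler('xyz',[np.pi,0,np.pi])).as_euler('xyz'))
"
```

```text
time_s: 7.37
ee_pos: [0.4585, -0.0208, 0.2526]
eef_rot: [-3.141, -0.001, 2.445]
force: [0.2, -0.5, -1.1]
grip_width: 0.0217
time_s: 7.95
ee_pos: [0.4585, -0.0209, 0.2527]
eef_rot: [3.142, -0.001, -3.136]
force: [0.2, 0.8, -0.5]
grip_width: 0.0215
t 7.95 gp [ 0.4584 -0.0209  0.1747] rpy [ 3.142e+00 -1.000e-03 -3.136e+00] F [ 0.2  0.8 -0.5] M [ 0.03 -0.11  0.03] w 0.0215 q [-0.13  0.15  1.83 -0.    1.17 -1.7 ]
stand frame gp mm [ 26.3 185.3 174.7]
TCP target [ 0.3925 -0.02    0.159 ] shift in cur axes [0.55  0.01  0.781] in target axes [ 0.951  0.007 -0.087] turn [ 0.005 -2.003  0.009] rows>= 8.4
```

```bash

python3 -m pendant '[[0,0,0,0,-0.2226,0,1],[0,0,0,0,-0.2226,0,1],[0,0,0,0,-0.2226,0,1],[0,0,0,0,-0.2226,0,1],[0,0,0,0,-0.2226,0,1],[0,0,0,0,-0.2226,0,1],[0,0,0,0,-0.2226,0,1],[0,0,0,0,-0.2226,0,1],[0,0,0,0,-0.2226,0,1],[0,0,0,0,0,0,1]]' 40
python3 -m pendant '[[0.15,0,0,0,0,0,1],[0.2,0,0,0,0,0,1],[0.2,0,0,0,0,0,1],[0.2,0,-0.04,0,0,0,1],[0.2,0,-0.047,0,0,0,1],[0,0,0,0,0,0,1],[0,0,0,0,0,0,1]]' 40
python3 -c "
from h import *
st()
p,R,o=pose();tip=p+R.apply([0,0,.078+.0717]);print('tip',tip)
s=cam('side');t=cam('top');crop(s,'s8.png',180,100,340,260,4);print(proj(s,tip))
crop(t,'t8.png',180,150,380,300,4)
"
```

```text
time_s: 8.78
ee_pos: [0.4608, -0.0081, 0.2663]
eef_rot: [3.124, 0.914, 3.13]
force: [-1.0, 0.6, -0.9]
grip_width: 0.0214
time_s: 9.37
ee_pos: [0.3818, 0.0133, 0.2159]
eef_rot: [-3.127, 0.87, 3.133]
force: [0.6, -0.2, -0.6]
grip_width: 0.022
t 9.37 gp [0.4414 0.0117 0.1656] rpy [-3.127  0.87   3.133] F [ 0.6 -0.2 -0.6] M [ 0.11  0.35 -0.  ] w 0.022 q [-0.08 -0.18  2.43  0.93  0.05 -2.55]
stand frame gp mm [ 14.9 220.2 165.6]
tip [0.4961897  0.01020386 0.11934359]
[[270.80292588 174.71409341]]
```

View pics/s8.png

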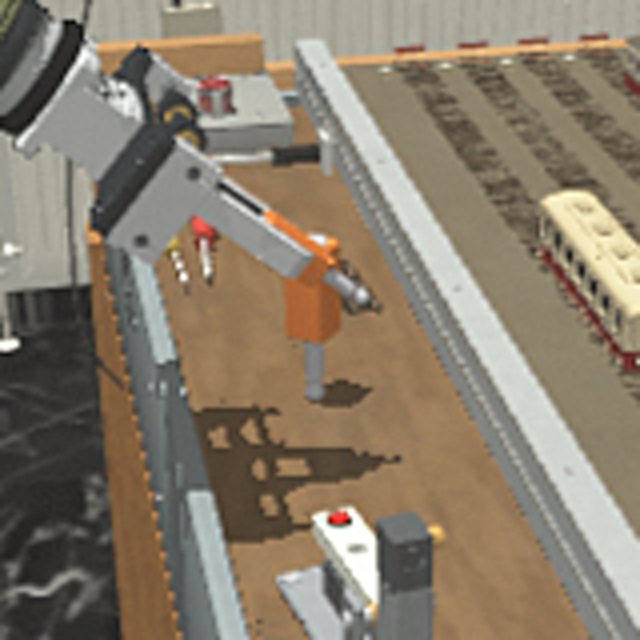

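View pics/t8.png

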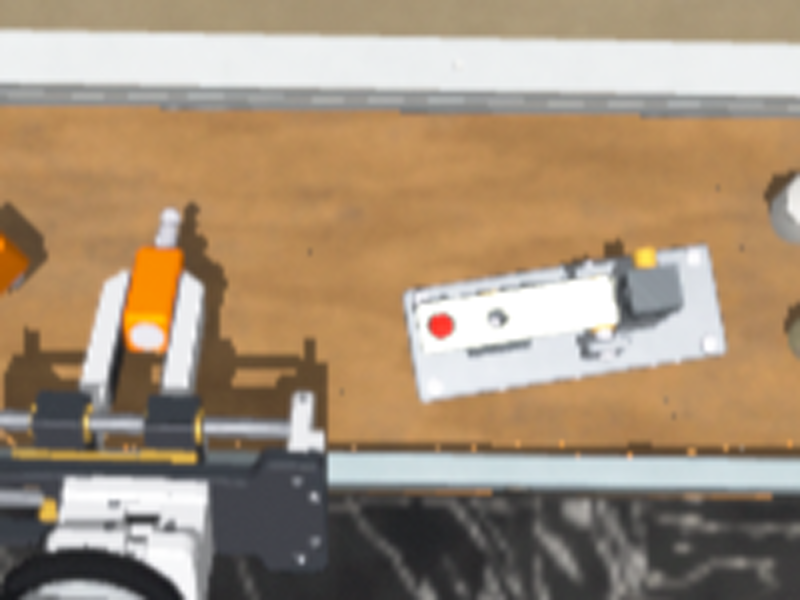

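```bash

python3 -m pendant '[[-0.1,0,0,0,0.1,0,1],[-0.1,0,0,0,0.2,0,1],[-0.1,0,0,0,0.2,0,1],[0,0,0,0,0.2,0,1],[0,0,0,0,0.2,0,1],[0,0,0,0,0.2,0,1],[0,0,0,0,0.2,0,1],[0,0,0,0,0.2,0,1],[0,0,0,0,0.2,0,1],[0,0,0,0,0,0,1]]' 40
python3 -c "
from h import *
st()
togo([.465,-.02,.2],[np.pi,0,np.pi])
"
```

```text
time_s: 10.3
ee_pos: [0.3944, 0.0198, 0.2275]
eef_rot: [3.126, 0.151, -3.131]
force: [0.5, -0.0, -0.1]
grip_width: 0.0218
t 10.3 gp [0.4061 0.0211 0.1504] rpy [ 3.126  0.151 -3.131] F [ 0.5 -0.  -0.1] M [ 0.09 -0.15 -0.  ] w 0.0218 q [-0.05 -0.02  2.08  0.03  0.93 -1.65]
stand frame gp mm [-18.3 235.3 150.4]
TCP target [ 0.465 -0.02   0.278] shift in cur axes [-0.641 -0.332 -0.334] in target axes [-0.588 -0.332 -0.421] turn [0.03  0.288 0.022] rows>= 1.8
```

```bash

python3 -m pendant '[[-0.2,-0.11,-0.1,0.01,0.2,0.01,1],[-0.2,-0.11,-0.2,0.01,0.1,0.01,1],[-0.2,-0.11,-0.13,0.01,0,0,1],[0,0,0,0,0.2,0,1],[0,0,0,0,0.2,0,1],[0,0,0,0,0.2,0,1],[0,0,0,0,0.2,0,1],[0,0,0,0,0.2,0,1],[0,0,0,0,0.2,0,1],[0,0,0,0,0,0,1]]' 40
python3 -c "
from h import *
st()
togo([.468,-.02,.09],(Rn.from_euler('y',45,degrees=True)*Rn.from_euler('xyz',[np.pi,0,np.pi])).as_euler('xyz'))
"
```

```text
time_s: 11.13
ee_pos: [0.4624, -0.0197, 0.281]
eef_rot: [-3.141, -0.635, -3.139]
force: [0.2, -0.4, -2.1]
grip_width: 0.0217
t 11.13 gp [ 0.4162 -0.0198  0.2182] rpy [-3.141 -0.635 -3.139] F [ 0.2 -0.4 -2.1] M [ 0.04 -0.56 -0.02] w 0.0217 q [-0.1   0.38  1.54 -0.06  1.85 -1.67]
stand frame gp mm [-15.2 193.3 218.2]
TCP target [ 0.5232 -0.02    0.1452] shift in cur axes [-1.079 -0.004  0.611] in target axes [-1.158 -0.003  0.443] turn [-0.003  0.287  0.003] rows>= 3.1
```

```bash

python3 -m pendant '[[0,0,0,0,0.2,0,1],[-0.2,0,0.05,0,0,0,1],[-0.25,0,0.1,0,0,0,1],[-0.25,0,0.1,0,0,0,1],[-0.25,0,0.1,0,0,0,1],[-0.15,0,0.05,0,0,0,1],[0,0,0,0,0,0,1],[0,0,0,0,0,0,1]]' 40
python3 -c "
from h import *
st()
p,R,o=pose();tip=p+R.apply([0,0,.078+.0717]);print('tip',tip)
togo([.468,-.02,.09],(Rn.from_euler('y',45,degrees=True)*Rn.from_euler('xyz',[np.pi,0,np.pi])).as_euler('xyz'))
s=cam('side');crop(s,'s9.png',180,100,340,260,4);print(proj(s,tip))
"
```

```text
time_s: 11.8
ee_pos: [0.5275, -0.019, 0.1583]
eef_rot: [3.14, -0.733, -3.138]
force: [0.7, 0.4, -1.2]
grip_width: 0.0219
t 11.8 gp [ 0.4753 -0.0191  0.1003] rpy [ 3.14  -0.733 -3.138] F [ 0.7  0.4 -1.2] M [ 0.09 -0.48 -0.03] w 0.0219 q [-0.09  0.7   1.39 -0.06  1.78 -1.65]
stand frame gp mm [ 43.3 184.3 100.3]
tip [ 0.42736239 -0.01921109  0.04704385]
TCP target [ 0.5232 -0.02    0.1452] shift in cur axes [-0.047 -0.008  0.106] in target axes [-0.052 -0.008  0.103] turn [-0.003  0.101  0.006] rows>= 0.4
[[246.51330112 208.2084028 ]]
```

View pics/s9.png

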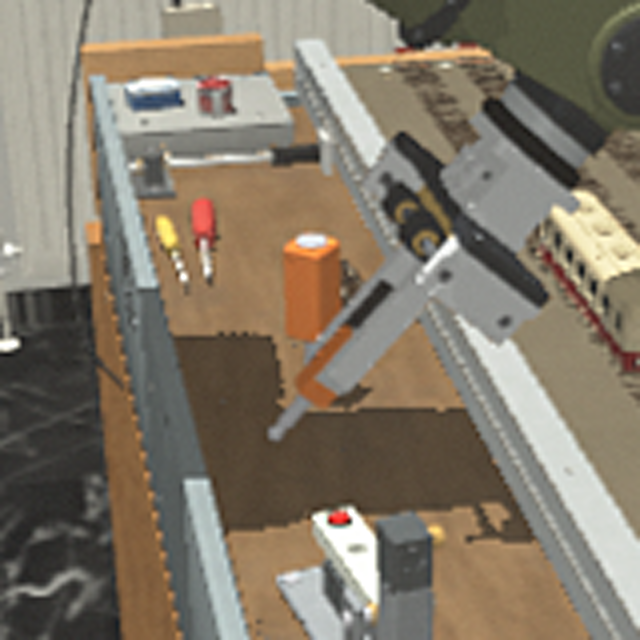

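```bash

python3 -m pendant '[[-0.048,-0.008,-0.068,0,0.2,0,1],[0,0,0,0,0.22,0,1],[-0.1,0,0.07,0,0,0,1],[-0.1,0,0.07,0,0,0,1],[-0.1,0,0.07,0,0,0,1],[-0.08,0,0.056,0,0,0,1],[0,0,0,0,0,0,1],[0,0,0,0,0,0,1]]' 40
python3 -c "
from h import *
st()
p,R,o=pose();tip=p+R.apply([0,0,.078+.0717]);print('tip',tip,'centre',p+R.apply([0,0,.078+.0667]))
"
```

```text
time_s: 12.52
ee_pos: [0.5373, -0.0196, 0.1046]
eef_rot: [3.138, -0.955, -3.135]
force: [0.3, 0.1, -1.2]
grip_width: 0.0214
t 12.52 gp [ 0.4737 -0.0197  0.0595] rpy [ 3.138 -0.955 -3.135] F [ 0.3  0.1 -1.2] M [ 0.03 -0.63 -0.02] w 0.0214 q [-0.08  0.89  1.27 -0.07  1.93 -1.65]
stand frame gp mm [ 41.6 183.9  59.5]
tip [ 0.41514445 -0.01984345  0.018125  ] centre [ 0.41922585 -0.01983448  0.02101326]
```

```bash

python3 -m pendant '[[-0.05,0,0.035,0,0,0,1],[-0.04,0,0.028,0,0,0,1],[-0.01,0,0.007,0,0,0,1],[0,0,0,0,0,0,1],[0,0,0,0,0,0,1]]' 40
python3 -c "
from h import *
st()
p,R,o=pose();print('centre',p+R.apply([0,0,.078+.0667]))
s=cam('side');crop(s,'s10.png',200,140,320,240,5)
"
```

```text
time_s: 12.93
ee_pos: [0.5377, -0.0196, 0.0904]
eef_rot: [3.139, -0.955, -3.136]
force: [0.1, -0.7, -0.2]
grip_width: 0.0218
t 12.93 gp [ 0.474  -0.0197  0.0454] rpy [ 3.139 -0.955 -3.136] F [ 0.1 -0.7 -0.2] M [ 0.09 -0.57  0.02] w 0.0218 q [-0.08  0.91  1.27 -0.07  1.91 -1.65]
stand frame gp mm [ 41.9 183.9  45.4]
centre [ 0.41956449 -0.01984115  0.00685712]
```

View pics/s10.png

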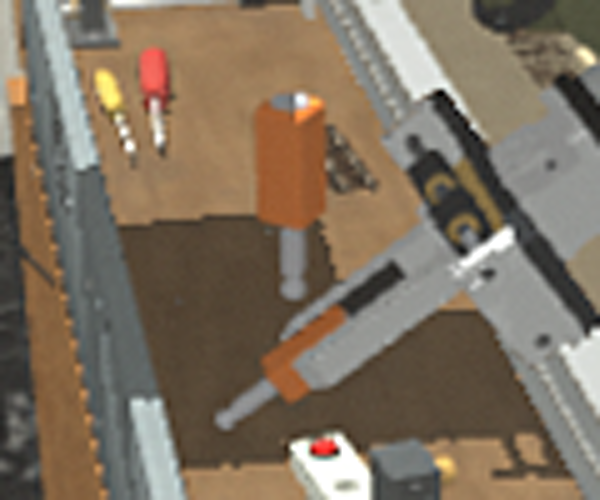

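```bash

python3 -m pendant '[[-0.012,0,0.008,0,0,0,1],[0,0,0,0,0,0,0.4],[0,0,0,0,0,0,0.3],[0,0,0,0,0,0,0],[0,0,0,0,0,0,-0.3],[0,0,0,0,0,0,-0.3]]' 3
python3 -c "
from h import *
st()
s=cam('side');crop(s,'s11.png',200,140,320,240,5)
t=cam('top');crop(t,'t11.png',220,150,380,270,5)
"
```

```text
time_s: 13.48
ee_pos: [0.5377, -0.0196, 0.0887]
eef_rot: [3.139, -0.955, -3.136]
force: [1.1, 0.3, -0.4]
grip_width: 0.0498
t 13.48 gp [ 0.474  -0.0197  0.0437] rpy [ 3.139 -0.955 -3.136] F [ 1.1  0.3 -0.4] M [ 0.02 -0.46  0.02] w 0.0498 q [-0.08  0.91  1.27 -0.07  1.91 -1.65]
stand frame gp mm [ 41.9 183.9  43.7]
```

View pics/s11.png

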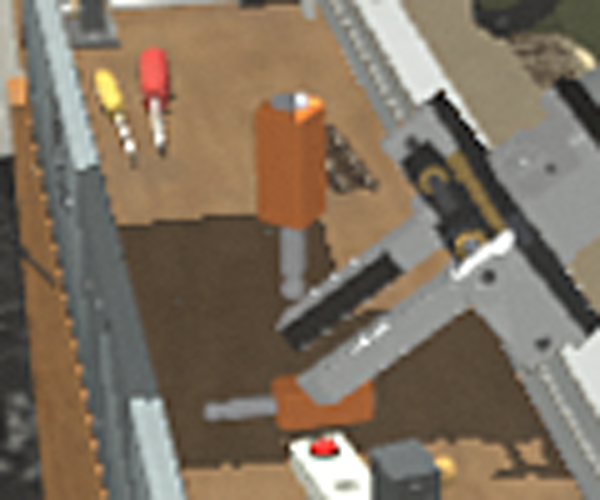

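View pics/t11.png

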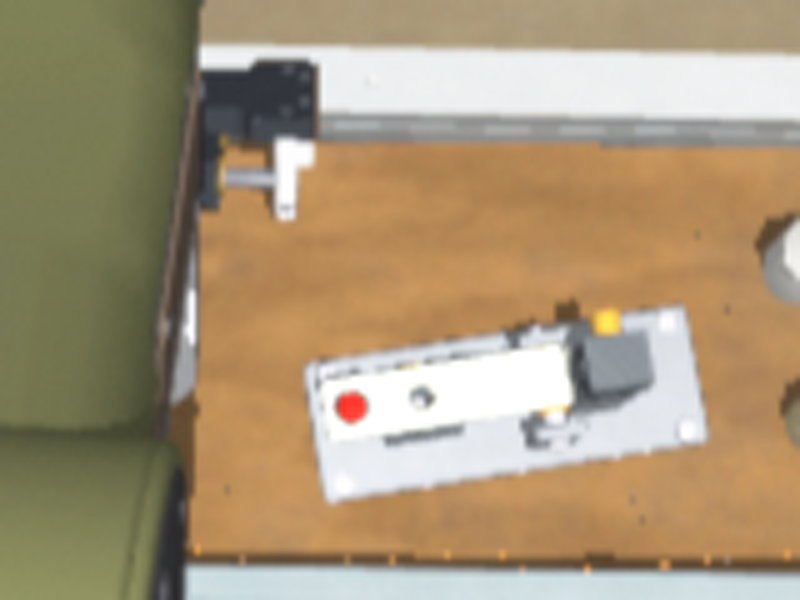

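```bash

python3 -m pendant '[[0.2,0,-0.14,0,0,0,-0.3],[0.25,0,-0.17,0,0,0,-0.3],[0.25,0,-0.17,0,0,0,-0.3],[0.2,0,-0.14,0,-0.2,0,-0.3],[0,0,0,0,-0.23,0,-0.3],[0,0,0,0,-0.23,0,-0.3],[0,0,0,0,-0.23,0,-0.3],[0,0,0,0,-0.23,0,-0.3],[0,0,0,0,-0.23,0,-0.3],[0,0,0,0,-0.23,0,-0.3]]' 10
python3 -m pendant '[[0,0,0,0,-0.23,0,-0.3],[0,0,0,0,0,0.23,-0.3],[0,0,0,0,0,0.23,-0.3],[0,0,0,0,0,0.23,-0.3],[0,0,0,0,0,0.23,-0.3],[0,0,0,0,0,0.23,-0.3],[0,0,0,0,0,0.23,-0.3],[0,0,0,0,0,0.23,-0.3],[0,0,0,0,0,0.23,-0.3],[0,0,0,0,0,0.23,-0.3]]' 10
python3 - <<'E'
from h import *
q=np.load('stand.npy'); print(q); a=q[2]; q[:2]+=-.0017*np.array([np.cos(a),np.sin(a)]); np.save('stand.npy',q)
st()
m=1e-3
togo(S2W(np.array([2,85,130])*m)[0],[np.pi,0,np.pi/2+.165])
print('tip',S2W(np.array([2,85,40])*m))
s=cam('side');crop(s,'s12.png',200,140,320,270,5)
t=cam('top');crop(t,'t12.png',220,150,380,270,5)
P=np.array([[4,85,47],[4,55,47],[-8,96,47],[16,96,47]])*m
print('side',proj(s,S2W(P)).round(1).tolist(),((proj(s,S2W(P))-[200,140]+.5)*5).round(0).tolist()); print('top',proj(t,S2W(P)).round(1).tolist(),((proj(t,S2W(P))-[220,150]+.5)*5).round(0).tolist())
E
```

```text
time_s: 14.42
ee_pos: [0.5362, -0.0198, 0.2204]
eef_rot: [3.14, -0.121, -3.138]
force: [0.7, -0.1, -0.5]
grip_width: 0.061
time_s: 15.25
ee_pos: [0.536, -0.0198, 0.2199]
eef_rot: [-3.136, -0.005, 2.055]
force: [-0.6, 0.4, 0.4]
grip_width: 0.061
[ 0.46288432 -0.20798845  0.16508014]
t 15.25 gp [ 0.5354 -0.0197  0.1419] rpy [-3.136 -0.005  2.055] F [-0.6  0.4  0.4] M [ 0.   -0.11 -0.07] w 0.061 q [-0.11  0.36  1.65  0.    1.14 -0.59]
stand frame gp mm [104.2 173.8 141.9]
TCP target [ 0.4492 -0.1241  0.208 ] shift in cur axes [-0.433 -1.044  0.103] in target axes [-0.739 -0.856  0.099] turn [-0.012 -0.008  0.61 ] rows>= 3.0
tip [[ 0.44921207 -0.12409471  0.04      ]]
side [[263.8, 228.8], [268.4, 235.4], [257.3, 227.5], [266.9, 225.5]] [[321.0, 447.0], [345.0, 480.0], [289.0, 440.0], [337.0, 430.0]]
top [[290.2, 231.9], [304.2, 229.8], [285.9, 238.3], [284.1, 227.1]] [[353.0, 412.0], [424.0, 401.0], [332.0, 444.0], [323.0, 388.0]]
```

View pics/s12.png

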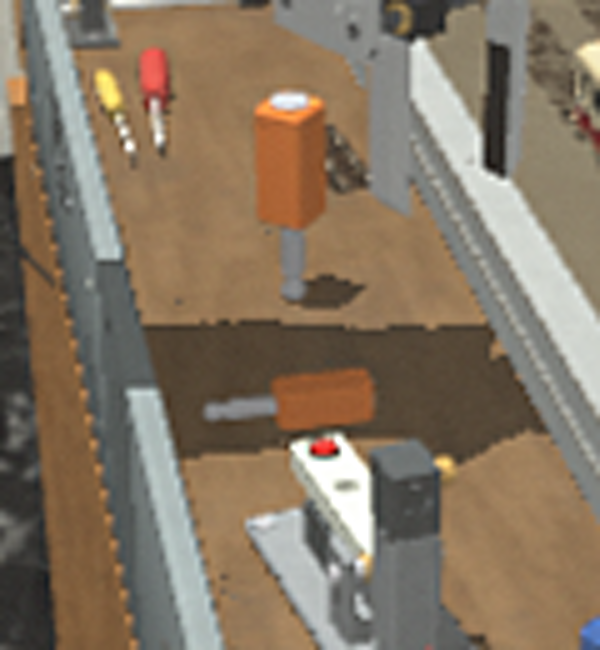

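View pics/t12.png

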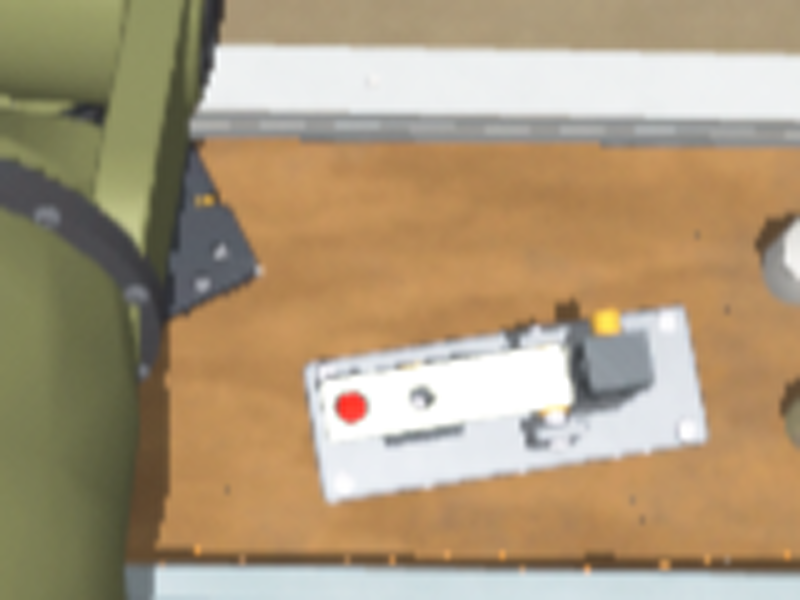

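```bash

python3 -m pendant '[[0,0,0,-0.006,-0.004,0.2,-0.3],[0,0,0,-0.006,-0.004,0.2,-0.3],[0,0,0,0,0,0.2,-0.3],[-0.19,-0.21,0,0,0,0.01,-0.3],[-0.19,-0.21,0,0,0,0,-0.3],[-0.19,-0.21,0,0,0,0,-0.3],[-0.17,-0.21,0,0,0,0,-0.3],[0,0,0,0,0,0,-0.3],[0,0,0,0,0,0,-0.3]]' 10
python3 - <<'E'
from h import *
st();m=1e-3
togo(S2W(np.array([3,85,43])*m)[0],[np.pi,0,np.pi/2+.165])
E
```

```text
time_s: 16.1
ee_pos: [0.4515, -0.1254, 0.2201]
eef_rot: [3.141, 0.0, 1.743]
force: [-0.3, -0.0, 0.1]
grip_width: 0.0611
t 16.1 gp [ 0.4515 -0.1254  0.1421] rpy [3.141 0.    1.743] F [-0.3 -0.   0.1] M [-0.05 -0.03 -0.  ] w 0.0611 q [-0.35  0.21  1.84  0.    1.09 -0.52]
stand frame gp mm [  4.1  83.3 142.1]
TCP target [ 0.4502 -0.1239  0.121 ] shift in cur axes [ 0.014 -0.009  0.826] in target axes [ 0.014 -0.009  0.826] turn [0.001 0.    0.015] rows>= 2.4
```

```bash

python3 -m pendant '[[0.014,-0.009,0.16,0,0,0.015,-0.3],[0,0,0.2,0,0,0,-0.3],[0,0,0.2,0,0,0,-0.3],[0,0,0.16,0,0,0,-0.3],[0,0,0.1,0,0,0,-0.3],[0,0,0,0,0,0,-0.3],[0,0,0,0,0,0,1],[0,0,0,0,0,0,1],[0,0,0,0,0,0,1],[0,0,0,0,0,0,1]]' 12
python3 - <<'E'
from h import *
st()
s=cam('side');crop(s,'s13.png',210,150,340,290,4)
E
```

```text
time_s: 16.93
ee_pos: [0.451, -0.1231, 0.1222]
eef_rot: [3.14, 0.001, 1.735]
force: [0.0, -0.2, 1.0]
grip_width: 0.0377
t 16.93 gp [ 0.4512 -0.1231  0.0442] rpy [3.140e+00 1.000e-03 1.735e+00] F [ 0.  -0.2  1. ] M [-0.01 -0.11  0.  ] w 0.0377 q [-0.34  0.37  1.91  0.    0.86 -0.51]
stand frame gp mm [ 4.1 85.7 44.2]
```

View pics/s13.png

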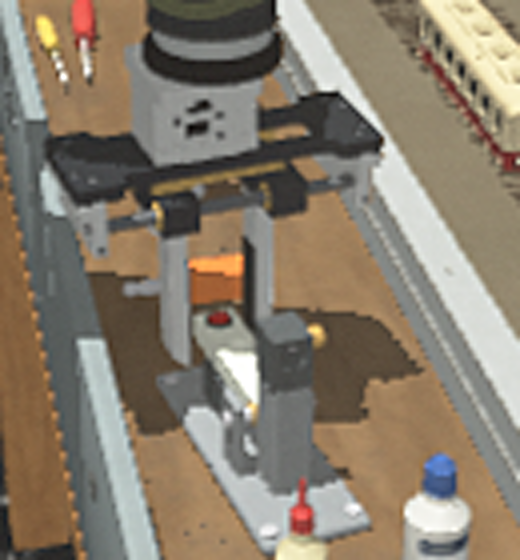

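```bash

python3 -m pendant '[[0,0,0,0,0,0,1],[0,0,0,0,0,0,1],[-0.006,0,-0.062,0,0,0,1],[-0.006,0,-0.063,0,0,0,1],[-0.017,0,-0.06,0,0,0,1],[-0.017,0,-0.061,0,0,0,1],[0,0,0,0,0,0,1]]' 12
python3 - <<'E'
from h import *
st()
s=cam('side');crop(s,'s14.png',210,150,340,290,4)
E
```

```text
time_s: 17.57
ee_pos: [0.4521, -0.1289, 0.1526]
eef_rot: [3.14, 0.001, 1.734]
force: [0.2, 3.2, 1.3]
grip_width: 0.0237
t 17.57 gp [ 0.4522 -0.1289  0.0746] rpy [3.140e+00 1.000e-03 1.734e+00] F [0.2 3.2 1.3] M [ 0.52 -0.16  0.1 ] w 0.0237 q [-0.36  0.32  1.89  0.    0.93 -0.52]
stand frame gp mm [ 4.2 79.7 74.6]
```

View pics/s14.png

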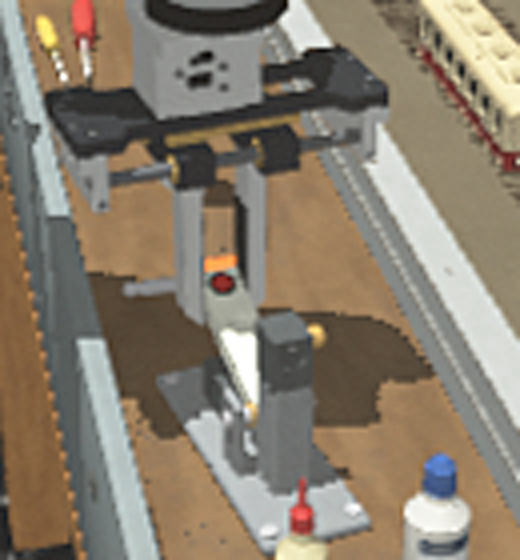

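Mast is rising with the fingers. Continue the arc.

```bash

python3 -m pendant '[[-0.027,0,-0.058,0,0,0,1],[-0.028,0,-0.057,0,0,0,1],[-0.037,0,-0.052,0,0,0,1],[-0.037,0,-0.051,0,0,0,1],[-0.046,0,-0.045,0,0,0,1],[-0.046,0,-0.045,0,0,0,1],[-0.053,0,-0.036,0,0,0,1],[-0.054,0,-0.036,0,0,0,1]]' 12
python3 -m pendant '[[-0.059,0,-0.027,0,0,0,1],[-0.059,0,-0.026,0,0,0,1],[-0.063,0,-0.017,0,0,0,1],[-0.064,0,-0.016,0,0,0,1],[-0.066,0,-0.005,0,0,0,1],[-0.05,0,-0.004,0,0,0,1],[0,0,0,0,0,0,1],[0,0,0,0,0,0,1]]' 12
python3 - <<'E'
from h import *
st()
s=cam('side');crop(s,'s15.png',210,130,340,290,4)
E
```

```text
time_s: 18.28
ee_pos: [0.458, -0.168, 0.1969]
eef_rot: [3.142, -0.0, 1.734]
force: [1.4, 1.4, -4.6]
grip_width: 0.0239
time_s: 18.95
ee_pos: [0.4651, -0.2108, 0.208]
eef_rot: [3.141, 0.001, 1.734]
force: [0.6, -0.6, 2.7]
grip_width: 0.0238
t 18.95 gp [ 0.4652 -0.2109  0.13  ] rpy [3.141e+00 1.000e-03 1.734e+00] F [ 0.6 -0.6  2.7] M [-0.47 -0.38  0.06] w 0.0238 q [-0.5   0.31  1.74 -0.    1.09 -0.66]
stand frame gp mm [  3.5  -3.2 130. ]
```

View pics/s15.png

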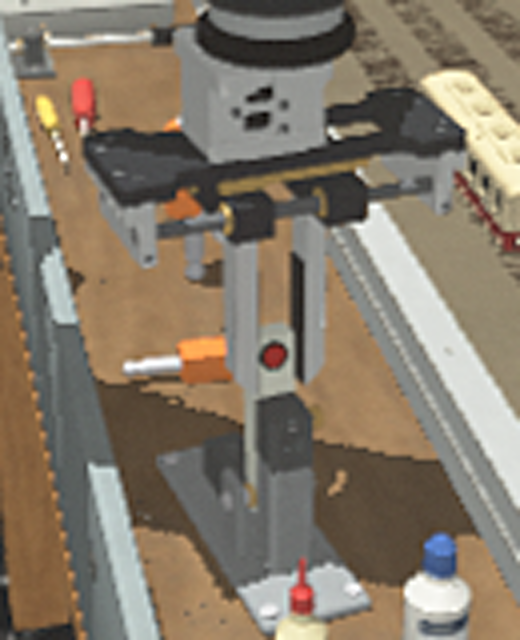

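```bash

python3 -m pendant '[[-0.02,0,0,0,0,0,1],[0,0,0,0,0,0,1],[0,0,0,0,0,0,1]]' 15
python3 -c "
from h import *
st()"
python3 -m pendant '[[-0.025,0,0,0,0,0,1],[0,0,0,0,0,0,1],[0,0,0,0,0,0,1]]' 15
python3 -c "
from h import *
st()"
```

```text
time_s: 19.25
ee_pos: [0.4654, -0.2123, 0.208]
eef_rot: [3.141, -0.0, 1.734]
force: [1.6, 2.0, 3.6]
grip_width: 0.0239
t 19.25 gp [ 0.4654 -0.2123  0.13  ] rpy [ 3.141 -0.     1.734] F [1.6 2.  3.6] M [ 0.37 -0.33  0.07] w 0.0239 q [-0.5   0.32  1.73  0.    1.09 -0.66]
stand frame gp mm [  3.5  -4.7 130. ]
time_s: 19.5
ee_pos: [0.4659, -0.2154, 0.2079]
eef_rot: [3.142, -0.0, 1.734]
force: [0.9, 2.0, 4.4]
grip_width: 0.024
t 19.5 gp [ 0.4659 -0.2154  0.1299] rpy [ 3.142 -0.     1.734] F [0.9 2.  4.4] M [ 0.57 -0.38 -0.03] w 0.024 q [-0.5   0.32  1.73  0.    1.09 -0.67]
stand frame gp mm [  3.5  -7.8 129.9]
```

```bash

python3 -m pendant '[[-0.025,0,0,0,0,0,1],[0,0,0,0,0,0,1],[0,0,0,0,0,0,1]]' 25
python3 -c "
from h import *
st()
s=cam('side');crop(s,'s16.png',240,190,300,260,8)
t=cam('top');crop(t,'t16.png',270,185,430,260,5)"
```

```text
time_s: 19.75
ee_pos: [0.4663, -0.2184, 0.2078]
eef_rot: [-3.141, -0.001, 1.734]
force: [-0.3, 3.8, 2.9]
grip_width: 0.0237
t 19.75 gp [ 0.4663 -0.2184  0.1298] rpy [-3.141e+00 -1.000e-03  1.734e+00] F [-0.3  3.8  2.9] M [ 0.93 -0.35 -0.02] w 0.0237 q [-0.51  0.32  1.72  0.    1.09 -0.67]
stand frame gp mm [  3.3 -10.8 129.8]
```

View pics/s16.png

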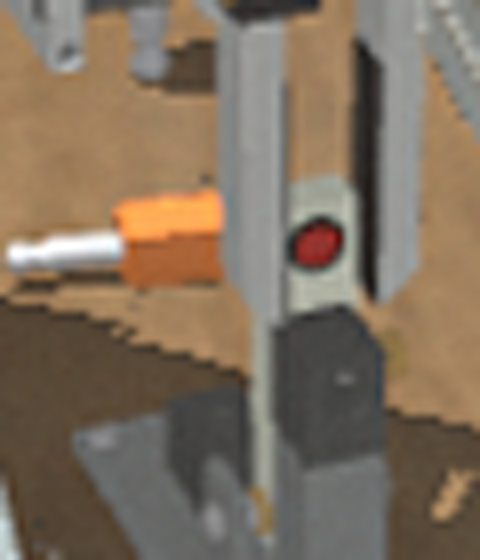

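```bash

python3 -m pendant '[[-0.025,0,0,0,0,0,1],[0,0,0,0,0,0,1],[0,0,0,0,0,0,1]]' 25
python3 -c "
from h import *
st()
s=cam('side');crop(s,'s17.png',240,190,300,260,8)"
```

```text
time_s: 20.1
ee_pos: [0.4666, -0.2209, 0.2076]
eef_rot: [-3.141, -0.002, 1.734]
force: [-0.5, 7.5, 3.7]
grip_width: 0.0234
t 20.1 gp [ 0.4666 -0.2208  0.1296] rpy [-3.141e+00 -2.000e-03  1.734e+00] F [-0.5  7.5  3.7] M [ 1.68 -0.19 -0.  ] w 0.0234 q [-0.51  0.33  1.72  0.    1.1  -0.68]
stand frame gp mm [  3.2 -13.2 129.6]
```

View pics/s17.png

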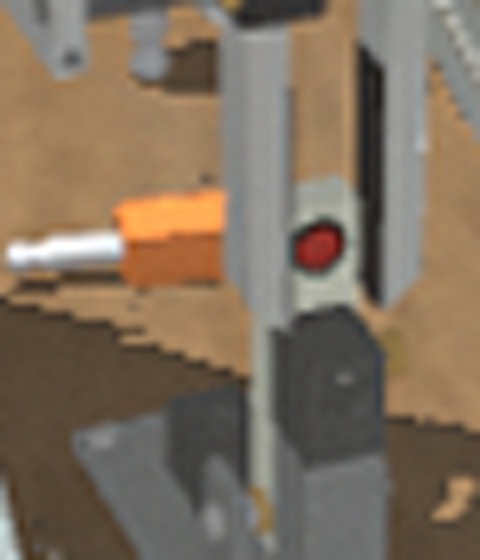

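```bash

python3 -m pendant '[[0.03,0,0,0,0,0,1],[0,0,0,0,0,0,0],[0,0,0,0,0,0,0],[0,0,0,0,0,0,0],[0,0,-0.2,0,0,0,0],[0,0,-0.25,0,0,0,0],[0.2,0.1,-0.1,0,0,0,0],[0.3,0.1,0,0,0,0,0],[0.3,0.1,0,0,0,0,0],[0,0,0,0,0,0,0]]' 25
python3 -c "
from h import *
st()
s=cam('side');crop(s,'s18.png',230,170,320,290,6)
t=cam('top');crop(t,'t18.png',200,180,380,280,4)"
```

```text
time_s: 20.98
ee_pos: [0.4866, -0.113, 0.274]
eef_rot: [3.141, -0.001, 1.737]
force: [-0.1, -0.6, -0.4]
grip_width: 0.0471
t 20.98 gp [ 0.4866 -0.1129  0.196 ] rpy [ 3.141e+00 -1.000e-03  1.737e+00] F [-0.1 -0.6 -0.4] M [-0.09 -0.06  0.01] w 0.0471 q [-0.3   0.21  1.7   0.    1.23 -0.47]
stand frame gp mm [ 40.7  89.9 196. ]
```

View pics/s18.png

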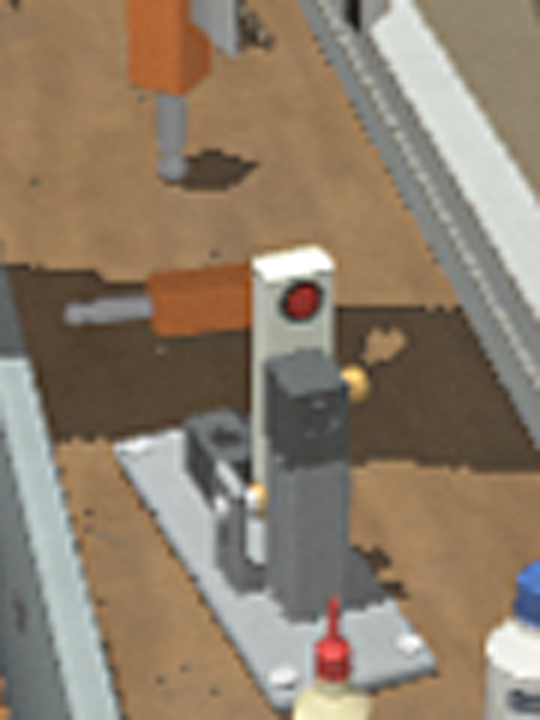

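View pics/t18.png

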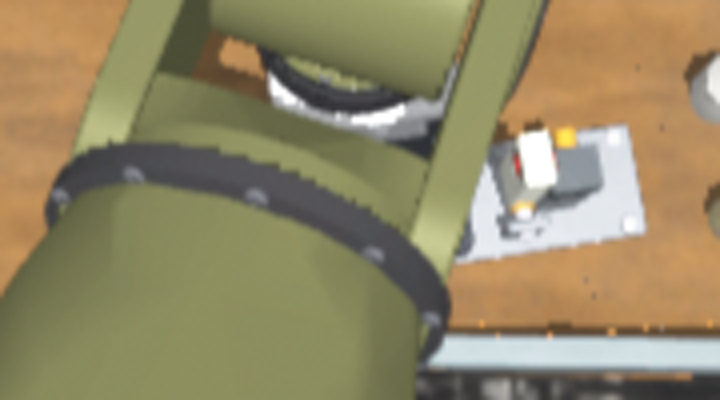

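```bash
python3 - <<'E'
from h import *
s=cam('side');t=cam('top');m=1e-3
im=cv2.resize(s['image'][170:290,230:320,::-1],None,fx=6,fy=6,interpolation=cv2.INTER_CUBIC)
def box(p,col,h):
    x0,x1,y0,y1,z0,z1=p
    P=np.array([[x,y,z] for x in(x0,x1) for y in(y0,y1) for z in (z0,z1)])*m
    W=S2W(P); u=(proj(s,W)-[230,170]+.5)*6
    for i in range(8):
        for j in range(i):
            if bin(i^j).count('1')==1: cv2.line(im,tuple(int(v) for v in u[i]),tuple(int(v) for v in u[j]),col,1)
box((-8,16,-7,7,40,136),(0,255,0),0); box((-11,11,-34,-8,8,106),(255,0,0),0); box((-31,31,-70,102,0,8),(255,255,0),0)
u=(proj(s,S2W(np.array([4,-7,125])*m))-[230,170]+.5)*6;print(u)
cv2.imwrite('pics/ov.png',im)
print((proj(t,S2W(np.array([[-8,-7,136],[16,-7,136],[16,7,136],[-8,7,136]])*m))-[200,180]+.5)*4)
E
```

```text
[[296.50905425 296.65705078]]
[[559.46365466 185.63132515]
 [551.13402218 136.73586968]
 [522.51621071 141.01106671]
 [530.73652487 189.94992441]]
```

View pics/ov.png

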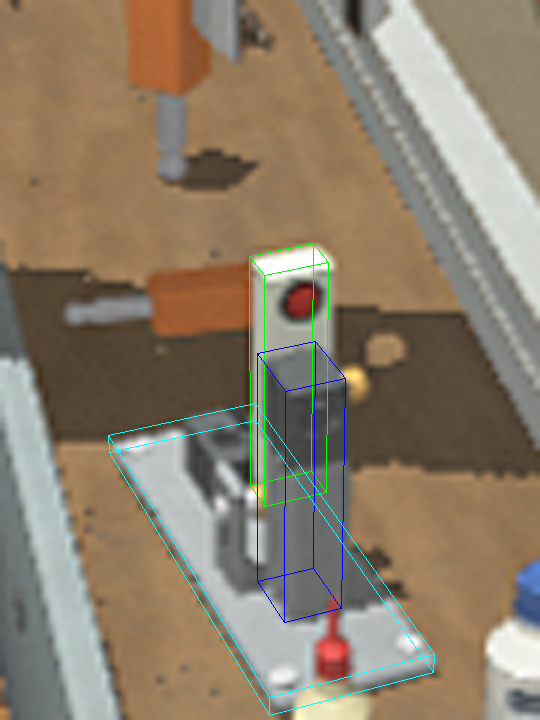

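```bash
python3 - <<'E'
from h import *
s=cam('side')
crop(s,'s19.png',230,190,290,240,12)
for n,uv in dict(tip=(240.6,221.9),shb=(255,220.6),handle_end=(274.2,218.5)).items(): print(n,ray(s,uv,.011).round(4))
E
```

```text
tip [ 0.4105 -0.0226  0.011 ]
shb [ 0.4473 -0.0241  0.011 ]
handle_end [ 0.4974 -0.0243  0.011 ]
```

View pics/s19.png

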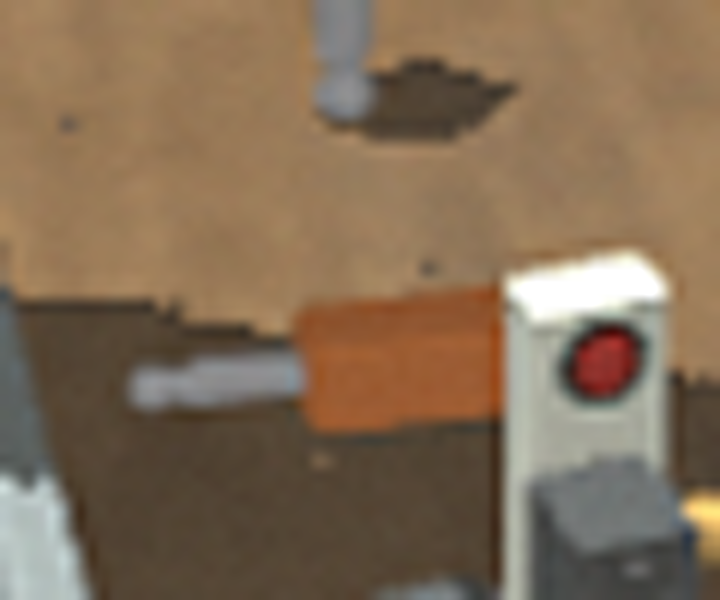

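```bash

python3 -m pendant '[[0,0,0,0,0,0.237,0],[0,0,0,0,0,0.237,0],[0,0,0,0,0,0.237,0],[0,0,0,0,0,0.237,0],[0,0,0,0,0,0.237,0],[0,0,0,0,0,0.237,0],[0,0,0,0,0,0.237,0],[0,0,0,0,0,0.237,0],[0,0,0,0,0,0.237,0],[0,0,0,0,0,0.237,0]]' 25
python3 -m pendant '[[0,0,0,0,0,0.237,0],[0,0,0,0,0,0.237,0],[0,0,0,0,0,0.237,0],[0,0,0,0,0,0.237,0],[0,0,0,0,0,0,0]]' 25
python3 -c "
from h import *
st()
togo([.472,-.0225,.1],[np.pi,0,0])"
```

```text
time_s: 22.07
ee_pos: [0.486, -0.1185, 0.2737]
eef_rot: [-3.141, 0.0, 0.485]
force: [-0.2, 0.3, -0.0]
grip_width: 0.0471
time_s: 22.48
ee_pos: [0.486, -0.1184, 0.2737]
eef_rot: [-3.141, 0.0, -0.011]
force: [-0.4, 0.7, 0.4]
grip_width: 0.047
t 22.48 gp [ 0.486  -0.1184  0.1957] rpy [-3.141  0.    -0.011] F [-0.4  0.7  0.4] M [ 0.02 -0.02 -0.05] w 0.047 q [-0.31  0.22  1.7   0.    1.23  1.27]
stand frame gp mm [ 39.2  84.6 195.7]
TCP target [ 0.472  -0.0225  0.178 ] shift in cur axes [-0.125 -0.797  0.798] in target axes [-0.117 -0.799  0.798] turn [-0.     0.001 -0.021] rows>= 2.3
```

```bash

python3 -m pendant '[[-0.04,-0.2,0,0,0,-0.02,-0.2],[-0.04,-0.2,0,0,0,0,-0.2],[-0.04,-0.2,0,0,0,0,-0.2],[0,-0.197,0,0,0,0,-0.2],[0,0,0.2,0,0,0,-0.2],[0,0,0.2,0,0,0,-0.2],[0,0,0.2,0,0,0,-0.2],[0,0,0.2,0,0,0,-0.2],[0,0,0,0,0,0,-0.2]]' 25
python3 -c "
from h import *
st()
togo([.472,-.0225,.022],[np.pi,0,0])
s=cam('side');crop(s,'s20.png',200,140,320,240,5)"
```

```text
time_s: 23.23
ee_pos: [0.4698, -0.0221, 0.1742]
eef_rot: [-3.141, 0.006, 0.01]
force: [-0.9, 0.1, -0.3]
grip_width: 0.0564
t 23.23 gp [ 0.4693 -0.022   0.0962] rpy [-3.141  0.006  0.01 ] F [-0.9  0.1 -0.3] M [ 0.02 -0.01 -0.03] w 0.0564 q [-0.12  0.28  1.87  0.    0.99  1.44]
stand frame gp mm [ 38.6 182.4  96.2]
TCP target [ 0.472  -0.0225  0.1   ] shift in cur axes [0.022 0.004 0.618] in target axes [0.018 0.003 0.618] turn [-0.002  0.012  0.02 ] rows>= 1.8
```

View pics/s20.png

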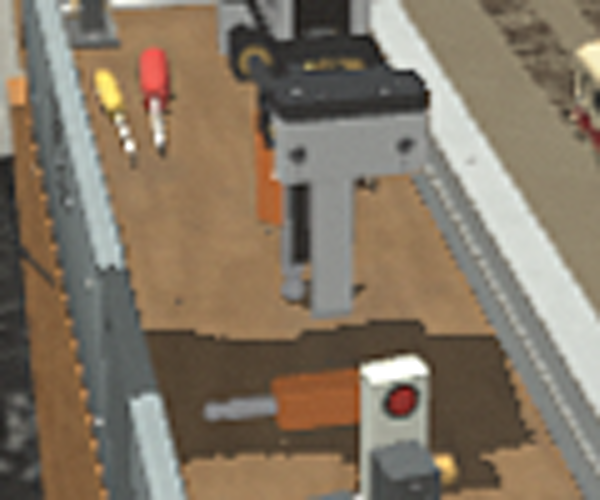

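```bash

python3 -m pendant '[[0.018,0.003,0.1,0,0,0.01,-0.2],[0,0,0.15,0,0,0,-0.2],[0,0,0.15,0,0,0,-0.2],[0,0,0.12,0,0,0,-0.2],[0,0,0.07,0,0,0,-0.2],[0,0,0,0,0,0,-0.2],[0,0,0,0,0,0,-0.2]]' 25
python3 -c "
from h import *
st()
togo([.472,-.0225,.022],[np.pi,0,0])
s=cam('side');crop(s,'s21.png',200,140,320,240,5)"
```

```text
time_s: 23.87
ee_pos: [0.474, -0.0222, 0.1081]
eef_rot: [-3.141, -0.001, 0.003]
force: [-0.1, 0.0, -0.0]
grip_width: 0.0562
t 23.87 gp [ 0.474  -0.0222  0.0301] rpy [-3.141e+00 -1.000e-03  3.000e-03] F [-0.1  0.  -0. ] M [-0.05 -0.08 -0.01] w 0.0562 q [-0.12  0.41  1.9   0.    0.84  1.44]
stand frame gp mm [ 43.2 181.4  30.1]
TCP target [ 0.472  -0.0225  0.1   ] shift in cur axes [-0.017  0.002  0.068] in target axes [-0.017  0.002  0.068] turn [-0.    -0.002  0.005] rows>= 0.2
```

View pics/s21.png

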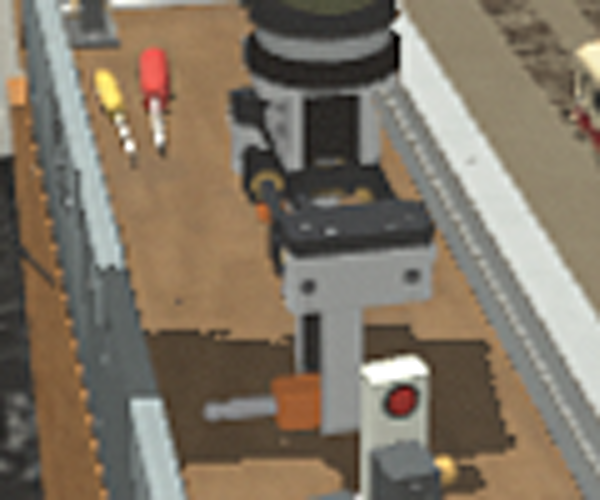

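```bash

python3 -m pendant '[[-0.017,0,0.06,0,0,0,-0.2],[0,0,0,0,0,0,0.2],[0,0,0,0,0,0,0.4],[0,0,0,0,0,0,1],[0,0,0,0,0,0,1],[0,0,0,0,0,0,1],[0,0,0,0,0,0,1]]' 30
python3 -c "
from h import *
st()
s=cam('side');crop(s,'s22.png',200,140,320,240,5)"
```

```text
time_s: 24.5
ee_pos: [0.4715, -0.0219, 0.1]
eef_rot: [-3.141, -0.0, 0.002]
force: [-0.6, 0.1, 1.8]
grip_width: 0.0216
t 24.5 gp [ 0.4715 -0.0219  0.022 ] rpy [-3.141e+00 -0.000e+00  2.000e-03] F [-0.6  0.1  1.8] M [ 0.09  0.01 -0.01] w 0.0216 q [-0.12  0.42  1.91  0.    0.82  1.44]
stand frame gp mm [ 40.8 182.1  22. ]
```

View pics/s22.png

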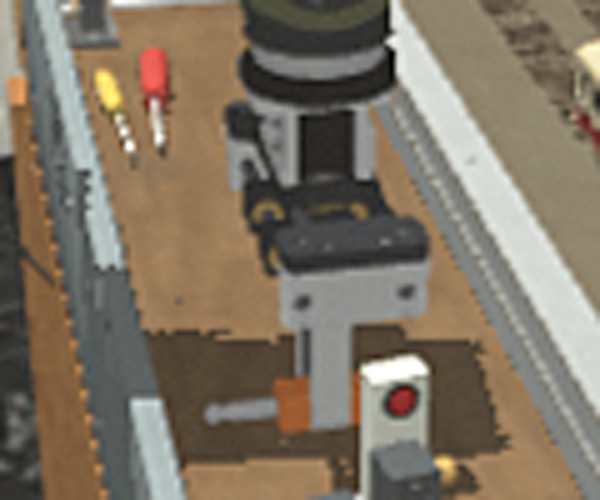

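```bash

python3 -m pendant '[[0,0,-0.1,0,0,0,1],[0,0,-0.2,0,0,0,1],[0,0,-0.2,0,0,0,1],[0,0,-0.2,0,0,0,1],[0,0,-0.2,0,0,0,1],[0,0,-0.2,0,0,0,1],[0,0,-0.2,0,0,-0.2,1],[0,0,-0.1,0,0,-0.23,1],[0,0,0,0,0,-0.23,1],[0,0,0,0,0,-0.23,1]]' 40
python3 -m pendant '[[0,0,0,0,0,-0.23,1],[0,0,0,0,0,-0.23,1],[0,0,0,0,0,-0.23,1],[0,0,0,0,0,-0.23,1],[0,0,0,0,0,-0.23,1],[0,0,0,0,0,-0.23,1],[0,0,0,0,0,-0.23,1],[0,0,0,0,0,-0.23,1],[0,0,0,0,0,-0.23,1],[0,0,0,0,0,-0.23,1]]' 40
python3 -m pendant '[[0,0,0,0,0,-0.12,1],[0,0,0,0,0,0,1],[0,0,0,0,0,0,1]]' 40
python3 -c "
from h import *
st()
a=stand()[2]
togo(S2W([.004,.092,.106])[0],[np.pi,0,np.pi/2+a])
"
```

```text
time_s: 25.38
ee_pos: [0.4715, -0.022, 0.2687]
eef_rot: [3.141, -0.001, 0.474]
force: [-0.2, 0.3, -0.5]
grip_width: 0.0216
time_s: 26.22
ee_pos: [0.4713, -0.022, 0.2678]
eef_rot: [-3.141, -0.0, 1.678]
force: [0.1, -0.2, -0.7]
grip_width: 0.0217
time_s: 26.47
ee_pos: [0.4714, -0.022, 0.2678]
eef_rot: [-3.141, -0.0, 1.733]
force: [-0.1, 0.6, -1.2]
grip_width: 0.0213
t 26.47 gp [ 0.4714 -0.022   0.1898] rpy [-3.141 -0.     1.733] F [-0.1  0.6 -1.2] M [-0.09 -0.12 -0.02] w 0.0213 q [-0.12  0.16  1.78  0.    1.2  -0.29]
stand frame gp mm [ 40.6 182.1 189.8]
TCP target [ 0.45   -0.1169  0.184 ] shift in cur axes [-0.751 -0.303  0.698] in target axes [-0.75  -0.305  0.699] turn [-0.001 -0.    -0.006] rows>= 2.2
```

```bash

python3 -m pendant '[[-0.1,-0.1,0.1,0,0,-0.006,1],[-0.1,-0.1,0.2,0,0,0,1],[-0.15,-0.105,0.2,0,0,0,1],[-0.15,0,0.15,0,0,0,1],[-0.15,0,0.05,0,0,0,1],[-0.1,0,0,0,0,0,1],[0,0,0,0,0,0,1],[0,0,0,0,0,0,1],[0,0,0,0,0,0,1]]' 40
python3 -c "
from h import *
st()
a=stand()[2]
togo(S2W([.004,.092,.106])[0],[np.pi,0,np.pi/2+a])
s=cam('side');crop(s,'s23.png',230,160,320,260,7)
p,R,o=pose()
print((proj(s,[p+R.apply([x,0,.089]) for x in (0,-.025,-.062)])-[230,160]+.5)*7)
"
```

```text
time_s: 27.22
ee_pos: [0.4505, -0.1163, 0.1845]
eef_rot: [3.141, 0.0, 1.738]
force: [0.3, 0.5, -1.0]
grip_width: 0.022
t 27.22 gp [ 0.4505 -0.1163  0.1065] rpy [3.141 0.    1.738] F [ 0.3  0.5 -1. ] M [ 0.02 -0.13 -0.  ] w 0.022 q [-0.33  0.26  1.88  0.    1.01 -0.5 ]
stand frame gp mm [  4.6  92.5 106.5]
TCP target [ 0.45   -0.1169  0.184 ] shift in cur axes [-0.004 -0.004  0.004] in target axes [-0.004 -0.004  0.004] turn [0.001 0.    0.003] rows>= 0.0
[[231.72731819 347.51689972]
 [259.14785229 383.46584927]
 [301.85302376 439.45330921]]
```

View pics/s23.png

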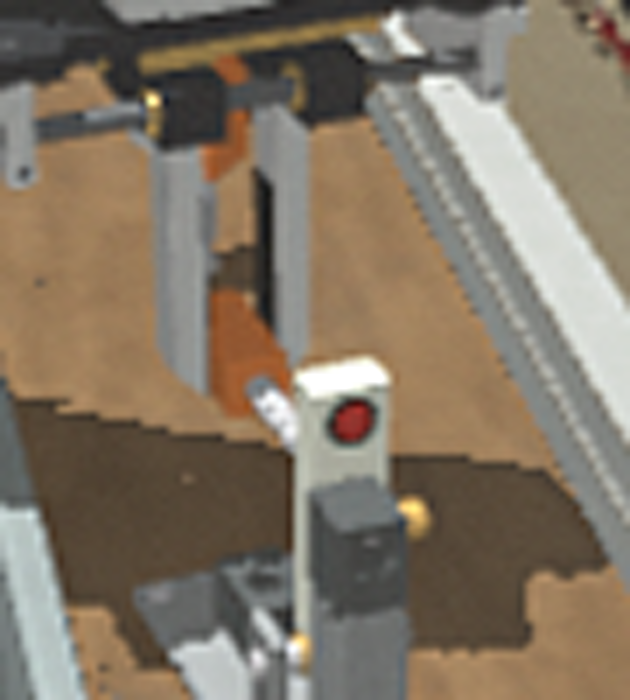

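```bash

python3 -m pendant '[[-0.05,0,0.004,0,0,0,1],[-0.05,0,0,0,0,0,1],[-0.05,0,0,0,0,0,1],[0,0,0,0,0,0,1],[0,0,0,0,0,0,1]]' 40
python3 -c "
from h import *
st()"
python3 -m pendant '[[-0.04,0,0,0,0,0,1],[0,0,0,0,0,0,1],[0,0,0,0,0,0,1]]' 40
python3 -c "
from h import *
st()"
python3 -m pendant '[[-0.03,0,0,0,0,0,1],[0,0,0,0,0,0,1],[0,0,0,0,0,0,1]]' 40
python3 -c "
from h import *
st()
s=cam('side');crop(s,'s24.png',230,160,320,260,7)"
```

```text
time_s: 27.68
ee_pos: [0.4533, -0.1349, 0.1834]
eef_rot: [-3.141, -0.0, 1.737]
force: [-0.9, 0.3, -1.1]
grip_width: 0.0218
t 27.68 gp [ 0.4533 -0.1349  0.1054] rpy [-3.141 -0.     1.737] F [-0.9  0.3 -1.1] M [-0.02 -0.1  -0.05] w 0.0218 q [-0.37  0.27  1.86  0.    1.01 -0.53]
stand frame gp mm [  4.3  73.7 105.4]
time_s: 27.93
ee_pos: [0.4541, -0.1394, 0.1834]
eef_rot: [-3.141, -0.0, 1.738]
force: [-0.2, 0.3, -0.9]
grip_width: 0.0214
t 27.93 gp [ 0.4541 -0.1394  0.1054] rpy [-3.141 -0.     1.738] F [-0.2  0.3 -0.9] M [-0.03 -0.13 -0.  ] w 0.0214 q [-0.38  0.28  1.85  0.    1.01 -0.54]
stand frame gp mm [  4.3  69.1 105.4]
time_s: 28.18
ee_pos: [0.4547, -0.1429, 0.1834]
eef_rot: [-3.142, -0.0, 1.738]
force: [-0.2, -0.5, -0.6]
grip_width: 0.0218
t 28.18 gp [ 0.4547 -0.1429  0.1054] rpy [-3.142 -0.     1.738] F [-0.2 -0.5 -0.6] M [-0.04 -0.08  0.04] w 0.0218 q [-0.38  0.28  1.85  0.    1.01 -0.55]
stand frame gp mm [  4.3  65.5 105.4]
```

View pics/s24.png

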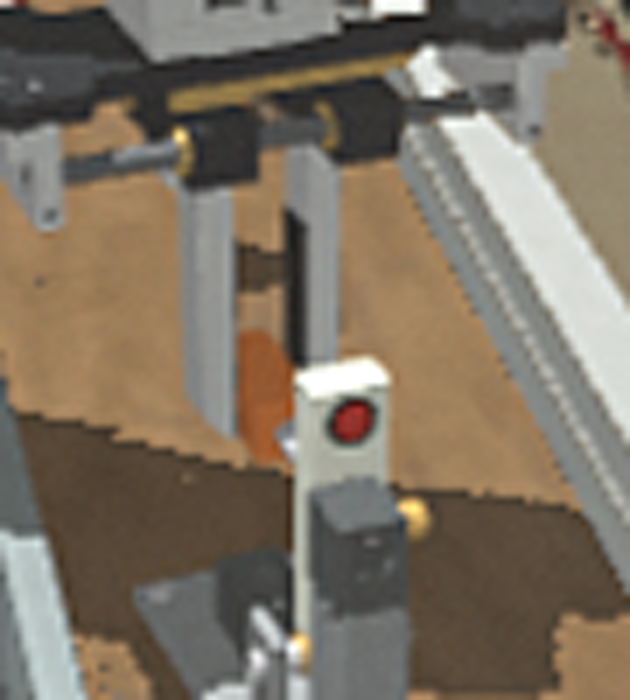

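```bash

python3 -m pendant '[[-0.025,0,0,0,0,0,1],[0,0,0,0,0,0,1],[0,0,0,0,0,0,1]]' 40
python3 -c "
from h import *
st()"
python3 -m pendant '[[-0.02,0,0,0,0,0,1],[0,0,0,0,0,0,1],[0,0,0,0,0,0,1]]' 40
python3 -c "
from h import *
st()"
```

```text
time_s: 28.48
ee_pos: [0.4552, -0.1459, 0.1834]
eef_rot: [-3.142, -0.0, 1.738]
force: [0.8, 0.7, -0.8]
grip_width: 0.0216
t 28.48 gp [ 0.4552 -0.1459  0.1054] rpy [-3.142 -0.     1.738] F [ 0.8  0.7 -0.8] M [-0.06 -0.08  0.03] w 0.0216 q [-0.39  0.28  1.85  0.    1.01 -0.55]
stand frame gp mm [  4.3  62.5 105.4]
time_s: 28.73
ee_pos: [0.4556, -0.1483, 0.1834]
eef_rot: [-3.142, -0.0, 1.738]
force: [-0.7, -0.0, -1.0]
grip_width: 0.0215
t 28.73 gp [ 0.4556 -0.1482  0.1054] rpy [-3.142 -0.     1.738] F [-0.7 -0.  -1. ] M [-0.07 -0.1   0.05] w 0.0215 q [-0.39  0.29  1.84  0.    1.01 -0.56]
stand frame gp mm [  4.3  60.1 105.4]
```

```bash

python3 -m pendant '[[-0.02,0,0,0,0,0,1],[0,0,0,0,0,0,1],[0,-0.015,0,0,0,0,1],[0,0,0,0,0,0,1],[0,0,0,0,0,0,1]]' 40
python3 -c "
from h import *
st()"
python3 -m pendant '[[0,-0.01,0,0,0,0,1],[0,0,0,0,0,0,1],[0,0,0,0,0,0,1]]' 40
python3 -c "
from h import *
st()
s=cam('side');crop(s,'s25.png',230,160,320,260,7)"
```

```text
time_s: 29.15
ee_pos: [0.4542, -0.1509, 0.1835]
eef_rot: [3.141, -0.0, 1.738]
force: [1.6, -0.2, -1.5]
grip_width: 0.0216
t 29.15 gp [ 0.4543 -0.1508  0.1055] rpy [ 3.141 -0.     1.738] F [ 1.6 -0.2 -1.5] M [-0.04 -0.34  0.04] w 0.0216 q [-0.4   0.28  1.84  0.    1.01 -0.56]
stand frame gp mm [  2.6  57.8 105.5]
time_s: 29.4
ee_pos: [0.4531, -0.151, 0.1834]
eef_rot: [3.141, -0.0, 1.738]
force: [2.3, -0.0, -0.6]
grip_width: 0.0216
t 29.4 gp [ 0.4531 -0.151   0.1054] rpy [ 3.141 -0.     1.738] F [ 2.3 -0.  -0.6] M [-0.05 -0.41  0.11] w 0.0216 q [-0.4   0.28  1.85  0.    1.01 -0.57]
stand frame gp mm [  1.4  57.8 105.4]
```

View pics/s25.png

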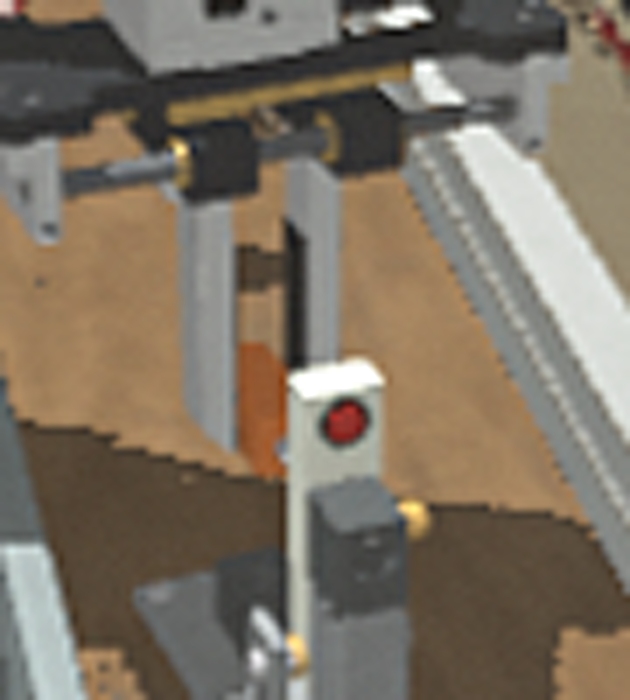

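```bash

python3 -m pendant '[[0,-0.009,-0.004,0,0,0,1],[0,0,0,0,0,0,1],[-0.02,0,0,0,0,0,1],[0,0,0,0,0,0,1],[0,0,0,0,0,0,1]]' 40
python3 -c "
from h import *
st()"
python3 -m pendant '[[-0.02,0,0,0,0,0,1],[0,0,0,0,0,0,1],[0,0,0,0,0,0,1]]' 40
python3 -c "
from h import *
st()"
python3 -m pendant '[[-0.02,0,0,0,0,0,1],[0,0,0,0,0,0,1],[0,0,0,0,0,0,1]]' 40
python3 -c "
from h import *
st()"
```

```text
time_s: 29.87
ee_pos: [0.4524, -0.1538, 0.1839]
eef_rot: [3.142, -0.0, 1.738]
force: [1.9, 0.2, -1.0]
grip_width: 0.0221
t 29.87 gp [ 0.4524 -0.1538  0.1059] rpy [ 3.142 -0.     1.738] F [ 1.9  0.2 -1. ] M [-0.11 -0.41  0.1 ] w 0.0221 q [-0.4   0.28  1.85  0.    1.01 -0.57]
stand frame gp mm [  0.3  55.2 105.9]
time_s: 30.12
ee_pos: [0.4528, -0.1561, 0.1839]
eef_rot: [3.142, -0.0, 1.738]
force: [2.0, 0.2, -0.4]
grip_width: 0.0218
t 30.12 gp [ 0.4528 -0.1561  0.1059] rpy [ 3.142 -0.     1.738] F [ 2.   0.2 -0.4] M [-0.07 -0.54  0.11] w 0.0218 q [-0.41  0.28  1.84  0.    1.01 -0.58]
stand frame gp mm [  0.3  52.8 105.9]
time_s: 30.37
ee_pos: [0.4532, -0.1585, 0.1839]
eef_rot: [3.142, -0.0, 1.738]
force: [2.7, -0.9, -1.0]
grip_width: 0.0218
t 30.37 gp [ 0.4532 -0.1585  0.1059] rpy [ 3.142 -0.     1.738] F [ 2.7 -0.9 -1. ] M [-0.16 -0.53  0.04] w 0.0218 q [-0.41  0.29  1.84  0.    1.02 -0.58]
stand frame gp mm [  0.3  50.4 105.9]
```

```bash

python3 -m pendant '[[-0.025,0,0,0,0,0,1],[0,0,0,0,0,0,1],[0,0,0,0,0,0,1]]' 45
python3 -c "
from h import *
st()"
python3 -m pendant '[[-0.025,0,0,0,0,0,1],[0,0,0,0,0,0,1],[0,0,0,0,0,0,1]]' 45
python3 -c "
from h import *
st()"
python3 -m pendant '[[-0.025,0,0,0,0,0,1],[0,0,0,0,0,0,1],[0,0,0,0,0,0,1]]' 45
python3 -c "
from h import *
st()"
```

```text
time_s: 30.62
ee_pos: [0.4537, -0.1614, 0.1839]
eef_rot: [-3.142, -0.0, 1.738]
force: [2.0, 0.2, -1.1]
grip_width: 0.0214
t 30.62 gp [ 0.4537 -0.1614  0.1059] rpy [-3.142 -0.     1.738] F [ 2.   0.2 -1.1] M [-0.1 -0.5  0.1] w 0.0214 q [-0.42  0.29  1.84  0.    1.02 -0.59]
stand frame gp mm [  0.3  47.4 105.9]
time_s: 30.87
ee_pos: [0.4542, -0.1644, 0.1839]
eef_rot: [-3.142, -0.0, 1.738]
force: [3.2, -0.1, -1.3]
grip_width: 0.0219
t 30.87 gp [ 0.4542 -0.1644  0.1059] rpy [-3.142 -0.     1.738] F [ 3.2 -0.1 -1.3] M [-0.08 -0.56  0.09] w 0.0219 q [-0.42  0.29  1.83  0.    1.02 -0.59]
stand frame gp mm [  0.3  44.4 105.9]
time_s: 31.12
ee_pos: [0.4546, -0.1673, 0.1838]
eef_rot: [-3.141, -0.0, 1.738]
force: [0.5, 0.1, -1.0]
grip_width: 0.0214
t 31.12 gp [ 0.4545 -0.1673  0.1058] rpy [-3.141 -0.     1.738] F [ 0.5  0.1 -1. ] M [-0.05 -0.28  0.05] w 0.0214 q [-0.43  0.3   1.83  0.    1.02 -0.6 ]
stand frame gp mm [1.000e-01 4.150e+01 1.058e+02]
```

```bash

python3 -m pendant '[[-0.025,0,0,0,0,0,1],[0,0,0,0,0,0,1],[0,0,0,0,0,0,1]]' 45
python3 -c "
from h import *
st()"
python3 -m pendant '[[-0.025,0,0,0,0,0,1],[0,0,0,0,0,0,1],[0,0,0,0,0,0,1]]' 45
python3 -c "
from h import *
st()
s=cam('side');crop(s,'s26.png',230,160,320,260,7)"
```

```text
time_s: 31.37
ee_pos: [0.4549, -0.1702, 0.1836]
eef_rot: [-3.141, -0.001, 1.738]
force: [-0.8, 1.8, -2.1]
grip_width: 0.0215
t 31.37 gp [ 0.4548 -0.1701  0.1056] rpy [-3.141e+00 -1.000e-03  1.738e+00] F [-0.8  1.8 -2.1] M [ 0.21  0.11 -0.08] w 0.0215 q [-0.43  0.3   1.82  0.    1.02 -0.6 ]
stand frame gp mm [ -0.   38.7 105.6]
time_s: 31.62
ee_pos: [0.4556, -0.1734, 0.1838]
eef_rot: [-3.141, 0.0, 1.738]
force: [-1.1, -2.5, -1.7]
grip_width: 0.0216
t 31.62 gp [ 0.4556 -0.1735  0.1058] rpy [-3.141  0.     1.738] F [-1.1 -2.5 -1.7] M [-0.47  0.15 -0.11] w 0.0216 q [-0.44  0.3   1.82 -0.    1.02 -0.61]
stand frame gp mm [  0.2  35.2 105.8]
```

View pics/s26.png

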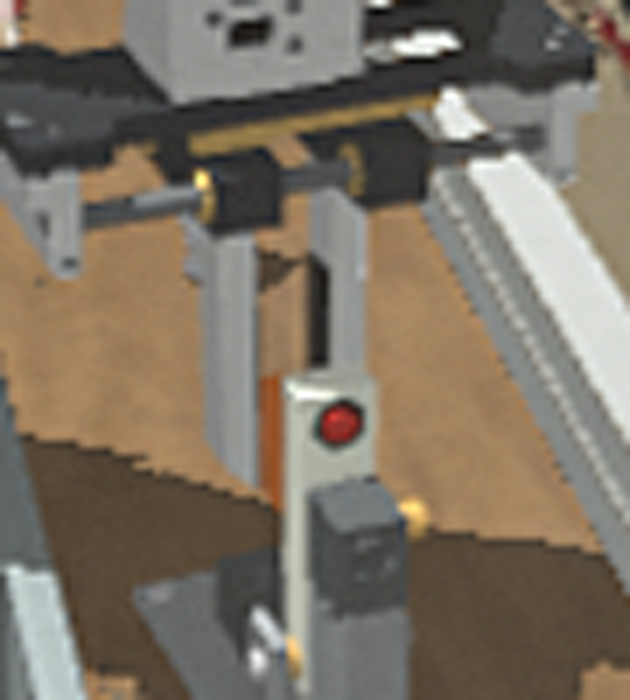

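```bash

python3 -m pendant '[[-0.02,0,0,0,0,0,1],[0,0,0,0,0,0,1],[0,0,0,0,0,0,1]]' 45
python3 -c "
from h import *
st()"
python3 -m pendant '[[-0.02,0,0,0,0,0,1],[0,0,0,0,0,0,1],[0,0,0,0,0,0,1]]' 45
python3 -c "
from h import *
st()
s=cam('side');crop(s,'s27.png',230,160,320,260,7)"
```

```text
time_s: 31.92
ee_pos: [0.4561, -0.1759, 0.184]
eef_rot: [3.141, 0.001, 1.738]
force: [-1.3, -5.3, -1.8]
grip_width: 0.0219
t 31.92 gp [ 0.4562 -0.176   0.106 ] rpy [3.141e+00 1.000e-03 1.738e+00] F [-1.3 -5.3 -1.8] M [-0.95  0.19 -0.17] w 0.0219 q [-0.44  0.3   1.82 -0.    1.02 -0.61]
stand frame gp mm [  0.3  32.7 106. ]
time_s: 32.17
ee_pos: [0.4565, -0.1777, 0.1839]
eef_rot: [-3.141, -0.001, 1.738]
force: [-3.4, 1.7, 0.5]
grip_width: 0.0214
t 32.17 gp [ 0.4564 -0.1777  0.1059] rpy [-3.141e+00 -1.000e-03  1.738e+00] F [-3.4  1.7  0.5] M [ 0.14  0.42 -0.12] w 0.0214 q [-0.45  0.31  1.81  0.    1.02 -0.61]
stand frame gp mm [  0.3  31.  105.9]
```

View pics/s27.png

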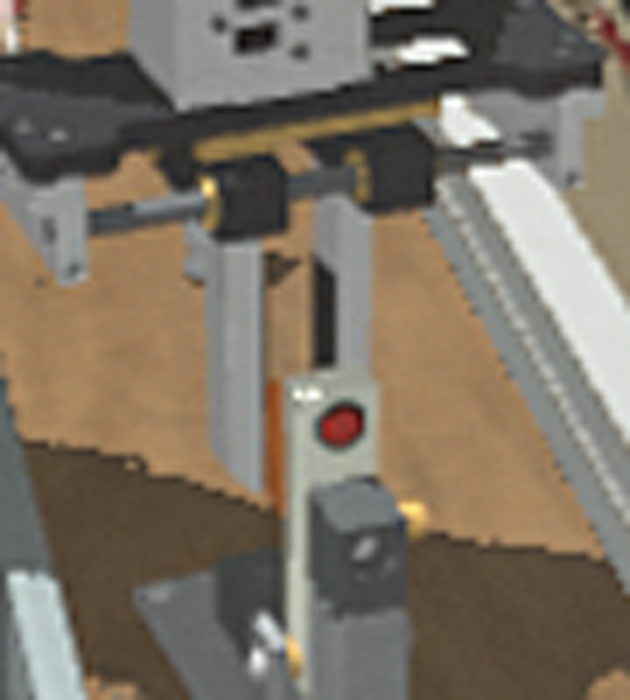

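```bash

python3 -m pendant '[[-0.015,0.005,0,0,0,0,1],[0,0,0,0,0,0,1],[0,0,0,0,0,0,1]]' 45
python3 -c "
from h import *
st()"
python3 -m pendant '[[-0.02,0,0,0,0,0,1],[0,0,0,0,0,0,1],[0,0,0,0,0,0,1]]' 45
python3 -c "
from h import *
st()"
```

```text
time_s: 32.47
ee_pos: [0.4569, -0.1785, 0.1835]
eef_rot: [-3.14, -0.003, 1.738]
force: [-5.8, 9.7, 2.6]
grip_width: 0.0219
t 32.47 gp [ 0.4567 -0.1783  0.1055] rpy [-3.140e+00 -3.000e-03  1.738e+00] F [-5.8  9.7  2.6] M [ 1.75  0.98 -0.23] w 0.0219 q [-0.45  0.31  1.81  0.    1.03 -0.62]
stand frame gp mm [  0.5  30.3 105.5]
time_s: 32.72
ee_pos: [0.4571, -0.1799, 0.1835]
eef_rot: [-3.139, -0.006, 1.738]
force: [-9.3, 20.0, 7.4]
grip_width: 0.0217
t 32.72 gp [ 0.4569 -0.1795  0.1055] rpy [-3.139 -0.006  1.738] F [-9.3 20.   7.4] M [ 3.76  1.42 -0.2 ] w 0.0217 q [-0.45  0.31  1.81  0.    1.03 -0.62]
stand frame gp mm [  0.4  29.1 105.5]
```

```bash

python3 -m pendant '[[0.015,-0.01,0,0,0,0,1],[0,0,0,0,0,0,1],[0,0,0,0,0,0,1]]' 45
python3 -c "
from h import *
st()"
```

```text
time_s: 32.97
ee_pos: [0.4562, -0.1788, 0.1836]
eef_rot: [-3.141, -0.003, 1.739]
force: [0.1, 12.7, 0.4]
grip_width: 0.0219
t 32.97 gp [ 0.4562 -0.1786  0.1056] rpy [-3.141e+00 -3.000e-03  1.739e+00] F [ 0.1 12.7  0.4] M [2.55 0.05 0.03] w 0.0219 q [-0.45  0.31  1.81  0.    1.02 -0.62]
stand frame gp mm [-1.000e-01  3.010e+01  1.056e+02]
```

```bash

python3 -m pendant '[[0.012,0,0,0,0,0,1],[0,0,0,0,0,0,0.4],[0,0,0,0,0,0,0],[0,0,0,0,0,0,-0.2],[0,0,0,0,0,0,-0.2],[0,0,-0.1,0,0,0,-0.2],[0,0,-0.2,0,0,0,-0.2],[0,0,-0.25,0,0,0,-0.2],[0,0,-0.2,0,0,0,-0.2],[0,0,-0.1,0,0,0,-0.2]]' 20
python3 -m pendant '[[0.25,0,0,0,0,0,-0.2],[0.3,0,0,0,0,0,-0.2],[0.3,0,0,0,0,0,-0.2],[0.3,0,0,0,0,0,-0.2],[0.3,0,0,0,0,0,-0.2],[0.3,0,0,0,0,0,-0.2],[0.2,0,0,0,0,0,-0.2],[0,0,0,0,0,0,-0.2],[0,0,0,0,0,0,-0.2]]' 20
python3 -c "
from h import *
st()
s=cam('side');crop(s,'s28.png',230,190,340,320,5)
t=cam('top');crop(t,'t28.png',270,185,430,260,5)"
```

```text
time_s: 33.8
ee_pos: [0.4565, -0.1793, 0.2891]
eef_rot: [3.138, 0.002, 1.738]
force: [0.2, -0.0, 0.5]
grip_width: 0.0565
time_s: 34.55
ee_pos: [0.417, 0.0524, 0.2862]
eef_rot: [3.141, -0.0, 1.741]
force: [0.1, -0.3, -0.2]
grip_width: 0.0565
t 34.55 gp [0.4171 0.0524 0.2082] rpy [ 3.141 -0.     1.741] F [ 0.1 -0.3 -0.2] M [-0.03 -0.13  0.  ] w 0.0565 q [ 0.04  0.02  1.88  0.    1.24 -0.13]
stand frame gp mm [ -0.7 264.4 208.2]
```

View pics/s28.png

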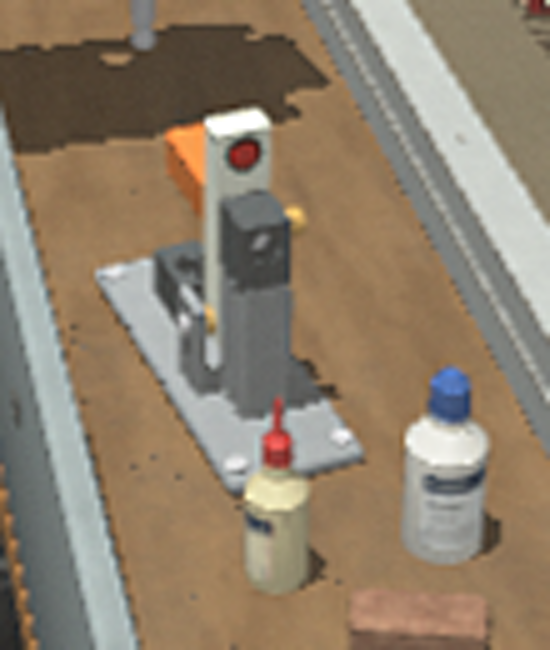

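View pics/t28.png

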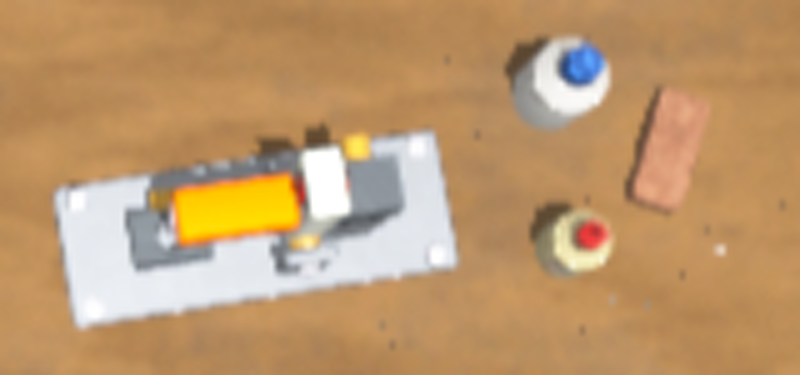

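```bash
python3 -c "
from h import *
t=cam('top');m=1e-3
print((proj(t,S2W(np.array([[0,57,106],[0,7,106],[0,7,136]])*m))-[270,185]+.5)*5)
from station import hand_in
print(hand_in())"
```

```text
[[177.55866846 220.26696067]
 [301.82084022 201.60988392]
 [309.98645584 191.99222131]]
the job is handed in; nothing more can be done
None
```

I finished the job and handed it in at about 34.7 s. The mast is upright, and the lock pin is level through the mast and bracket with its handle flush.

1. **Pin out:** I used the smaller, orange-handled pin in the stand, pulled it past the catch and laid it flat on the worktop.
2. **Mast up:** I swung the mast up by its tip until the resisting force rose to 7.5 N at the bracket stop.
3. **Pin in:** I took the pin again across its handle, entered the mast hole and carried the mast about 4 mm sideways. I then pushed the pin through into the bracket and let go.

**Checks that passed**
- **Click and stop:** the ball drew the pin inward with up to 5.3 N. After that came a firm stop, tested with a 20 N push.
- **Pictures after release:** the nose shows in the bracket's rear hole. From above, the handle's far end sits within about 1 mm of where a flush handle should be.
- **Bystanders:** the two bottles and the brown block look unmoved. The gripper stood clear, with no contact force.

**What went wrong or disagreed**
- **First attempt to lay the pin:** tilting the tool forward ran the last joint to its −2.55 limit and brought the fifth to 0.05 of its limit. I stopped and laid the pin with the opposite tilt. As far as I can tell neither limit was passed.
- **Stand position:** the grip force on the pin put the stand about 1.7 mm to one side of where the cameras did. I settled this by feel during insertion, and contact put the bracket hole between the two estimates.

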